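Find the high spot of a spindle wheel with a spring pointer

TASK

Push the blue pointer slide fully home, up to its stop beside the wheel, by pressing gently on the back of its red paddle (do not pinch or ram it). Then turn the wheel slowly by its black crank knob (always under half a turn a second) until you feel its high spot rub on the pointer, stop with the very top of the high spot at the pointer, and let go so that the wheel stays there. Leave the loose parts lying about alone.

Things in the scene. Friction and masses are not known exactly. Their poses are not given: they have to be found in the camera images.
- stage: fixed black base plate 130 x 130 mm held by two clamps (to 125 mm either side along x, 28 mm tall), carrying the aluminium wheel; origin on the table surface exactly below the wheel's vertical axis; +z up, +y points from the wheel axis towards the pointer. Wheel face at z 50 mm, hub in the middle (radius 22 mm) up to z 63 mm; rim radius 80 mm, z 32 to 46 mm
- gauge: fixed black base of the pointer slide, 60 x 130 mm, axes as the stage, origin on the table 170 mm along the stage's +y from the wheel axis. On it the blue slide with a spring plunger, ball tip at z 38 mm aimed at the wheel axis. Slide home: the tip clears the plain rim by 1 mm; the top of the high spot pushes it back 4 mm. Spring force 1 N at first touch, about 10.7 N at the very top
- wheel (a joint): turn of the wheel in rad, counter-clockwise seen from above, no end stops; at 0 the knob lies on the stage's -y side
- slide (a joint): travel of the pointer slide in m towards the wheel (along the gauge's -y): 0 fully back, 0.030 home at its stop; stiff, pushing it takes about 15 N and it stays where it is left
- knob_mid (a point): middle of the black upright crank knob on the wheel, a cylinder of 18 mm diameter, 42 mm tall (z 56 to 98 mm), which spins freely on its own pin; 55 mm from the wheel axis; its z is 77 mm
- paddle (a point): on the slide's red upright paddle: a plate 34 mm wide (x), 8 mm thick (y), standing from z 51 to 91 mm; this point is the middle of its back face (the face away from the wheel), at z 75 mm. The blue slide block's top is at z 51 mm and reaches 6 mm behind this point
- driver: loose screwdriver with an orange handle, 160 mm long, lying by the wheel; leave it
- lens_ring: loose black lens ring, 51 mm diameter, 14 mm tall; leave it
- post: loose steel post standing upright, 25 mm diameter, 50 mm tall; leave it
- spare_clamp: loose black slotted clamp 26 x 75 mm, 28 mm tall; leave it
- wheel_centre (a point): point on the wheel's vertical axis at the height of its face, z 50 mm. The rim has one smooth swelling of 5 mm, the high spot, at an unknown place unrelated to the knob; it meets the pointer only over about 0.3 rad either side of its top. The bearing holds the wheel where it is left: turning takes about 2 N at the knob, and clearly more (up to about 7 N) while the high spot rubs
Mind the look-alikes: they are no part of the job. Of the things like the gauge, leave any that is purple; of the rest the smaller one is meant.

How it is judged:
By the outcome, as a careful person would: the job done as asked, in the order asked, and still so for the second after the job is handed in, with the robot touching nothing.
It also fails if it takes over 72 s, if anything falls off the work surface, if the arm or the gripper's body presses on something with over 40 N, if the wrist force passes 120 N, or if a joint passes its speed limit or range.

ROBOT

A 6-joint arm with a two-finger parallel gripper is mounted at the origin on the work surface. World frame = base frame: x ahead of the robot, y to its left, z up, the work surface at z = 0. Lengths are in m, angles in degrees, forces in N, time in s.
With the tool pointing down it reaches from about 0.375 to 0.975 m from the base axis. Payload 3.8 kg.
Tool frame: the origin (TCP) lies at the centre of the arm's flange, where the gripper is bolted on; the fingertips stand 173 mm ahead of it and the grasp point (between the pads) lies 155 mm ahead of it; y points along the fingers, z is the direction in which the jaws open and shut, and the axes are right-handed (so a half turn about y gives the same grasp; the last joint's range is limited). The gripper opens to 85 mm and grips with 20 to 120 N. Pads are 22 mm wide; open, the fingers measure 114 mm over their backs; the gripper's body (76 mm by 85 mm) begins 54 mm behind the grasp point. The pads swing forward as they close: fully open they stand 13 mm farther back than shut.
Start: joints at [-66.572, 15.12, 91.902, -0, 72.978, -2.114], TCP at [0.291, -0.609, 0.405] pointing down, gripper open.
Joint ranges: [-150.88, 150.88], [-54.13, 125.18], [17.81, 147.31], [-75.09, 255.09], [0, 152.58], [-146.25, 146.25]. Speed limits (degrees/s): [147.25, 147.25, 180, 180, 180, 180].

INTERFACE

Orientations are given as a 3x3 rotation matrix whose columns are the frame's x, y, z axes.
In Python, from plant import manip gives the robot as it stands. The module is installed in compiled form; this text tells all that it offers.
- The arm moves only by the shell command python3 -m creep 'ROWS' [OPENING] [FORCE]. ROWS is JSON, a list of rows, each a list of 4 numbers: the shift along the tool's x, y, z in mm, then the turn about the tool's y in degrees. A call has 1 to 8 rows; each row is the pose to reach, as a shift and turn from the pose measured when the call began, along the tool's axes at that moment; what a row does not reach only later rows make up. A row lasts 1/8 s, in which the tool goes at most 62.5 mm and 10.7 degrees, less where a joint would pass 70% of its speed; a pose out of reach is approached as far as the arm can. A call with a gripper value outside its range is refused whole. OPENING is the finger opening in mm, from 0 to 85.4, set as the call begins (- or left out, the last holds). The fingers move at their own pace and stop on an object; FORCE is the grip in N (left out, the last holds). Time passes only in rows, so rows that repeat a pose let the fingers close. It gives the time, the measured TCP pose, the force and the opening at its end, in the units of the state.
- manip.state(): the state, without advancing time (a new reading comes with each control period).
- manip.read_camera(name): name is "scene" or "top"; returns a dict with "frame" (400x640x3 uint8, red, green, blue), "range_z" (400x640 float32, m along the optical axis (not along the pixel's ray), 0 where there is no reading), "fx", "fy", "cx", "cy" (pixels), "T" (4x4, takes a point from camera to world coordinates). Camera axes: x right, y up, looking along -z (the intrinsics and any distortion apply to the point x, -y, -z); pixel columns grow to the right and rows downward; lengths in m; the calibration is good to about 2 mm. A picture is of the moment at which its call begins.
- manip.finish_job(): hands the job in, once; it reports no verdict.
The state is a dict: "time": time; "q": joint angles; "dq": joint speeds; "tau": joint torques, N m; "tcp_pos": TCP position; "eef_rot": TCP orientation; "ft_force": force on the tool from outside, world axes, zero at the start; "ft_torque": the same for the moment, N m; "width": opening from 0.0 (shut) to 1.0 (fully open).
Only numpy, scipy, OpenCV 4.12 (cv2) and the standard library are available. Lean on these libraries where they do the work, as an engineer would, in place of code of your own. Each camera call takes 0.05 s, during which the arm holds its last target.

## Working session

There is one attempt and no reset: what is moved stays moved. The work goes in short steps, Python scripts to look and compute and a shell command to move; the robot and the scene stay as the last step left them, time stands still between calls to the robot, and variables do not carry over. Pictures are saved under pics/ and viewed, and the job is handed in when it is done.

```bash
mkdir -p pics; cat > h.py <<'E'
from plant import manip
import numpy as np, cv2
def snap(n):
    c=manip.read_camera(n); return c
def px2w(c,u,v,d=None):
    if d is None: d=c["range_z"][int(round(v)),int(round(u))]
    p=np.array([(u-c["cx"])/c["fx"]*d, -(v-c["cy"])/c["fy"]*d, -d,1]); return (c["T"]@p)[:3]
def ray_z(c,u,v,z):
    a=px2w(c,u,v,1.0); o=c["T"][:3,3]; t=(z-o[2])/(a[2]-o[2]); return o+t*(a-o)
E
python3 - <<'E'
from h import *
import pickle
for n in("scene","top"):
    c=snap(n); cv2.imwrite(f"pics/{n}0.png",c["frame"][:,:,::-1]); pickle.dump(c,open(n+"0.pkl","wb"))
    print({k:(v if k not in("frame","range_z") else 0) for k,v in c.items()})
s=manip.state(); print(s)
E
```

```text
{'frame': 0, 'range_z': 0, 'fx': 431.8836479744407, 'fy': 431.8836479744407, 'cx': 321.45512255729665, 'cy': 200.308193966285, 'T': array([[-0.0469262 , -0.86877239,  0.49298323,  0.94802054],
       [ 0.99878815, -0.03347761,  0.03607611,  0.03447877],
       [-0.01483803,  0.49407872,  0.86929055,  0.7935401 ],
       [ 0.        ,  0.        ,  0.        ,  1.        ]])}
{'frame': 0, 'range_z': 0, 'fx': 418.0523824508966, 'fy': 418.0523824508966, 'cx': 314.63408294169784, 'cy': 202.76567375513474, 'T': array([[ 0.0058019 ,  0.99649209, -0.08348567,  0.46344611],
       [-0.99952605,  0.00830309,  0.02964361,  0.00653019],
       [ 0.03023281,  0.08327411,  0.99606797,  0.92096169],
       [ 0.        ,  0.        ,  0.        ,  1.        ]])}
{'time': 0.1, 'q': array([-6.65717703e+01,  1.51671754e+01,  9.19747263e+01, -3.76912503e-04,
        7.29767073e+01, -2.11292787e+00]), 'dq': array([ 0.09089456, -0.07992266, -0.04743746,  0.04067901, -0.12800758,
        0.03360285]), 'tau': array([ 4.83582771e-04, -5.16704607e+01, -3.68589520e+01, -4.62347805e-05,
        6.27091562e-03, -2.32780741e-05]), 'tcp_pos': array([ 0.29092104, -0.60874812,  0.40344648]), 'eef_rot': array([[-9.02274996e-01, -8.28849702e-04,  4.31160231e-01],
       [-4.31161022e-01,  1.89695219e-03, -9.02273005e-01],
       [-7.00416331e-05, -9.99997857e-01, -2.06894021e-03]]), 'ft_force': array([0.64805226, 0.68301191, 0.23909597]), 'ft_torque': array([-0.01388205,  0.03092025,  0.01800733]), 'width': 0.9999241190144492}
```

View pics/scene0.png

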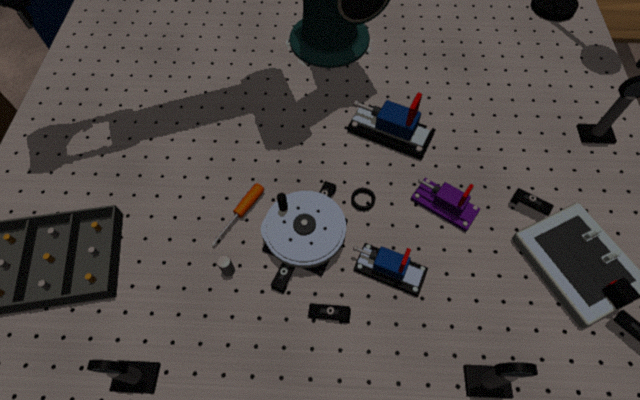

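View pics/top0.png

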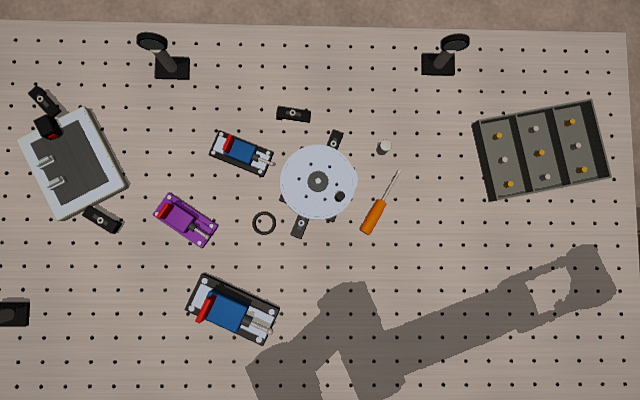

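```bash
python3 - <<'E'
import pickle,cv2
c=pickle.load(open("top0.pkl","rb"));f=c["frame"][90:250,195:415,::-1]
cv2.imwrite("pics/topcrop.png",cv2.resize(f,None,fx=3.6,fy=3.6,interpolation=cv2.INTER_CUBIC))
c=pickle.load(open("scene0.pkl","rb"));f=c["frame"][170:330,205:445,::-1]
cv2.imwrite("pics/scenecrop.png",cv2.resize(f,None,fx=3.3,fy=3.3,interpolation=cv2.INTER_CUBIC))
E
```

```text
(no output)
```

View pics/topcrop.png

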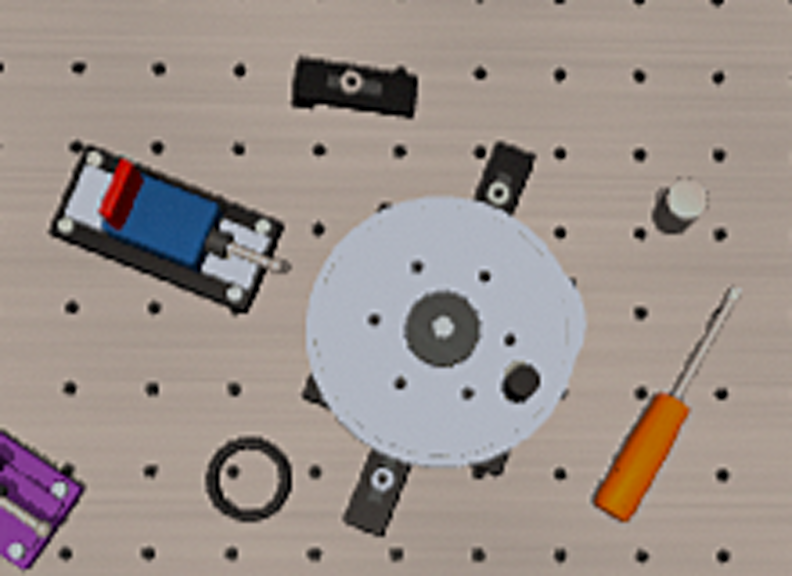

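View pics/scenecrop.png

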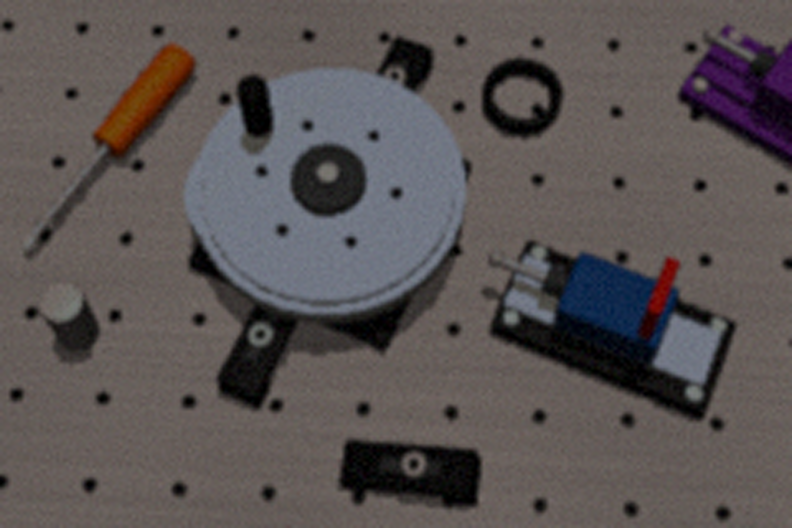

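```bash
cat > an.py <<'E'
from h import *
import pickle,sys
from scipy.optimize import least_squares
def cloud(c):
    v,u=np.mgrid[0:400,0:640]; d=c["range_z"]
    p=np.stack([(u-c["cx"])/c["fx"]*d,-(v-c["cy"])/c["fy"]*d,-d,np.ones_like(d)],-1)
    return (p@c["T"].T)[...,:3]
def analyse(tag):
    for n in("top","scene"):
        c=pickle.load(open(n+tag+".pkl","rb")); P=cloud(c); F=c["frame"].astype(int); ok=c["range_z"]>0
        print(n,"table z",np.median(P[150:250,100:500,2][ok[150:250,100:500]]))
        R,G,B=F[...,0],F[...,1],F[...,2]
        w0=np.array([.506,.0]); near=np.hypot(P[...,0]-w0[0],P[...,1]-w0[1])<.14
        whl=near&ok&(P[...,2]>.04)&(P[...,2]<.056)&(abs(R-G)<25)&(B>R)&(G>70)&(B-R<60)
        num,lab,st,_=cv2.connectedComponentsWithStats(whl.astype(np.uint8)); k=1+np.argmax(st[1:,4]); whl=lab==k
        cs,_=cv2.findContours(whl.astype(np.uint8),cv2.RETR_EXTERNAL,cv2.CHAIN_APPROX_NONE)
        ct=max(cs,key=len)[:,0,:].astype(float)
        print("wheel z",np.median(P[whl][:,2]))
        Q=np.array([ray_z(c,u,v,.046) for u,v in ct])[:,:2]
        f=lambda a:np.hypot(Q[:,0]-a[0],Q[:,1]-a[1])-a[2]
        r=least_squares(f,[.5,0,.08],loss="soft_l1",f_scale=.0007).x; print("wheel circ",r)
        a=np.degrees(np.arctan2(Q[:,1]-r[1],Q[:,0]-r[0])); e=f(r)*1000
        for b in range(-180,180,10):
            m=(a>=b)&(a<b+10); print(b+5,(round(e[m].mean(),1) if m.any() else None),end="; ")
        print()
        dark=near&ok&(P[...,2]>.09)&(P[...,2]<.105)
        print("knob top",dark.sum(),np.median(P[dark],0),(P[dark].max(0)+P[dark].min(0))/2)
        red=ok&(R>110)&(G<60)&(B<60)&(P[...,2]>.05)&(P[...,2]<.11)&(P[...,0]>.45)&(P[...,1]>.05)&(P[...,1]<.35)
        num,lab,st,_=cv2.connectedComponentsWithStats(red.astype(np.uint8))
        for k in range(1,num):
            if st[k,4]>15:
                m=lab==k; X=P[m]; vv,uu=np.nonzero(m); print("red",st[k,:5],X.min(0),X.max(0))
                cnt=np.stack([uu,vv],1).astype(np.float32); 
                t=X[X[:,2]>.083]; print("  top pts",len(t),t.mean(0) if len(t) else 0)
E
cat > run.py <<'E'
import sys,pickle
from an import *
analyse(sys.argv[1])
E
python3 run.py 0
```

```text
top table z 0.0014106323477496852
wheel z 0.050448655711951895
wheel circ [ 0.57795459 -0.02361508  0.07594858]
-175 -0.4; -165 -1.1; -155 -0.2; -145 -0.1; -135 0.6; -125 1.1; -115 2.1; -105 2.7; -95 5.2; -85 8.7; -75 6.3; -65 0.7; -55 -3.8; -45 -7.7; -35 -9.7; -25 -11.6; -15 -11.9; -5 -10.7; 5 -8.7; 15 -6.4; 25 -1.3; 35 3.4; 45 5.0; 55 3.5; 65 2.8; 75 2.2; 85 1.8; 95 1.0; 105 0.4; 115 0.0; 125 -0.7; 135 -0.8; 145 -1.3; 155 -1.4; 165 -1.2; 175 -1.3; 
knob top 70 [ 0.54814342 -0.0681204   0.09880381] [ 0.54828953 -0.06822871  0.0969543 ]
red [223 134   9  17  59] [0.63899076 0.15058175 0.08366607] [0.67073435 0.16594076 0.09440211]
  top pts 59 [0.65467147 0.15871451 0.09122334]
red [157 203  11  15  60] [0.50226422 0.27225244 0.08716484] [0.5300288  0.29133978 0.09448916]
  top pts 60 [0.51535581 0.28205444 0.09172869]
scene table z 0.00044733840258931457
wheel z 0.049719728106566774
wheel circ [ 0.57633585 -0.02169     0.07281747]
-175 0.2; -165 1.3; -155 2.5; -145 1.5; -135 -13.3; -125 -4.4; -115 -5.2; -105 -5.8; -95 11.5; -85 15.8; -75 12.5; -65 5.0; -55 0.4; -45 -4.0; -35 -6.9; -25 -8.4; -15 -8.5; -5 -7.8; 5 -6.1; 15 -2.9; 25 2.2; 35 7.1; 45 6.9; 55 4.8; 65 3.6; 75 2.1; 85 0.7; 95 0.2; 105 -0.3; 115 -1.3; 125 -1.2; 135 -1.7; 145 -1.8; 155 -1.2; 165 -1.0; 175 -0.5; 
knob top 82 [ 0.55073799 -0.0698013   0.09776684] [ 0.54941036 -0.06978596  0.09567157]
red [464 184   9  12  25] [0.50381352 0.27155074 0.08895593] [0.52778804 0.28942244 0.09295651]
  top pts 25 [0.51508878 0.28050112 0.09083829]
red [402 248   8  16  37] [0.64055509 0.14993544 0.08854138] [0.6685396  0.16329885 0.09316722]
  top pts 37 [0.65492319 0.15694415 0.09085092]
```

```bash
sed -i 's/w0=np.array.*; near=/w0=np.array([.565,-.015]); near=/' an.py; python3 run.py 0; python3 - <<'E'
from h import *
import pickle
c=pickle.load(open("top0.pkl","rb"))
f=lambda x,y,z:np.round(ray_z(c,x/3.6+195,y/3.6+90,z)*1000,1)
print("hub",f(443,328,.063))
print("bump",f(585,315,.046))
# gauge base corners (top edge est z ~.012)
for p in[(88,148),(52,232),(243,312),(284,224)]: print(p,f(*p,.012))
print("tip",f(286,266,.038)); 
print("pad ends",f(133,163,.091),f(113,222,.091), f(116,160,.091),f(101,212,.091))
E
```

```text
top table z 0.0014106323477496852
wheel z 0.05038287582765799
wheel circ [ 0.58196246 -0.02523499  0.07891101]
-175 0.3; -165 -0.3; -155 -0.4; -145 -0.7; -135 -0.6; -125 -0.7; -115 -0.4; -105 -0.5; -95 1.9; -85 3.8; -75 3.5; -65 0.2; -55 -0.7; -45 -0.1; -35 0.1; -25 0.1; -15 -0.1; -5 -0.3; 5 -0.9; 15 -0.3; 25 0.1; 35 -0.3; 45 0.6; 55 0.1; 65 -0.5; 75 -0.1; 85 0.2; 95 0.3; 105 -0.4; 115 0.4; 125 0.1; 135 0.2; 145 0.0; 155 -0.1; 165 0.1; 175 -0.1; 
knob top 70 [ 0.54814342 -0.0681204   0.09880381] [ 0.54828953 -0.06822871  0.0969543 ]
red [223 134   9  17  59] [0.63899076 0.15058175 0.08366607] [0.67073435 0.16594076 0.09440211]
  top pts 59 [0.65467147 0.15871451 0.09122334]
red [157 203  11  15  60] [0.50226422 0.27225244 0.08716484] [0.5300288  0.29133978 0.09448916]
  top pts 60 [0.51535581 0.28205444 0.09172869]
scene table z 0.00044733840258931457
wheel z 0.049618387290755406
wheel circ [ 0.58252796 -0.02672201  0.07874214]
-175 0.3; -165 0.4; -155 0.3; -145 -10.5; -135 -18.0; -125 -11.1; -115 -14.6; -105 0.3; -95 3.3; -85 5.0; -75 4.4; -65 1.5; -55 0.5; -45 0.2; -35 0.3; -25 -0.3; -15 -0.1; -5 -0.6; 5 -1.2; 15 -0.1; 25 -0.5; 35 0.2; 45 0.5; 55 0.3; 65 -0.1; 75 -0.2; 85 -0.1; 95 -0.3; 105 0.3; 115 0.1; 125 0.4; 135 0.3; 145 0.2; 155 0.5; 165 0.4; 175 0.4; 
knob top 82 [ 0.55073799 -0.0698013   0.09776684] [ 0.54941036 -0.06978596  0.09567157]
red [464 184   9  12  25] [0.50381352 0.27155074 0.08895593] [0.52778804 0.28942244 0.09295651]
  top pts 25 [0.51508878 0.28050112 0.09083829]
red [402 248   8  16  37] [0.64055509 0.14993544 0.08854138] [0.6685396  0.16329885 0.09316722]
  top pts 37 [0.65492319 0.15694415 0.09085092]
hub [580.4 -25.8  63. ]
bump [ 591.2 -110.    46. ]
(88, 148) [696.  189.8  12. ]
(52, 232) [643.8 210.3  12. ]
(243, 312) [595.9  93.8  12. ]
(284, 224) [650.4  69.7  12. ]
tip [619.9  66.4  38. ]
pad ends [667.6 148.7  91. ] [634.1 159.1  91. ] [669.2 158.2  91. ] [639.7 165.8  91. ]
```

```bash
cat > to.py <<'E'
import sys
from h import *
s=manip.state(); R=s["eef_rot"]; p=s["tcp_pos"]*1000
print("t",s["time"],"tcp",p.round(1),"zyaw",np.degrees(np.arctan2(R[1,2],R[0,2])).round(1),"down",R[:,1].round(4),"F",s["ft_force"].round(1),"w",s["width"],"q",s["q"].round(0))
if len(sys.argv)>1:
    a=[float(x) for x in sys.argv[1:]]
    d=R.T@(np.array(a[:3])-p); y=np.degrees(np.arctan2(R[1,2],R[0,2]))
    t=-(a[3]-y) if len(a)>3 else 0
    print("row",d.round(1),round((t+180)%360-180,1))
E
python3 to.py 668 191 350 -21.8
```

```text
t 0.1 tcp [ 290.9 -608.7  403.4] zyaw -64.5 down [-8.0e-04  1.9e-03 -1.0e+00] F [0.6 0.7 0.2] w 0.9999241190144492 q [-67.  15.  92.  -0.  73.  -2.]
row [-685.    54.7 -558.9] -42.7
```

```bash
python3 -m creep '[[-685,55,-559,-43],[-685,55,-559,-43],[-685,55,-559,-43],[-685,55,-559,-43],[-685,55,-559,-43],[-685,55,-559,-43],[-685,55,-559,-43],[-685,55,-559,-43]]' 0 20; python3 to.py 668 191 350 -21.8
```

```text
time: 1.1
tcp_pos: [0.504, -0.1556, 0.3733]
eef_rot: [[-0.366, -0.001, 0.931], [-0.931, 0.002, -0.366], [-0.001, -1.0, -0.001]]
ft_force: [1.4, 0.3, -0.8]
width: -0.003
t 1.1 tcp [ 504.  -155.6  373.3] zyaw -21.5 down [-9.0e-04  1.9e-03 -1.0e+00] F [ 1.4  0.3 -0.8] w -0.0029289948883332254 q [-20.   0. 112.   0.  68.   2.]
row [-382.5   23.8   25.9] 0.3
```

```bash
python3 -m creep '[[-382,24,26,0],[-382,24,26,0],[-382,24,26,0],[-382,24,26,0],[-382,24,26,0],[-382,24,26,0],[-382,24,26,0],[-382,24,26,0]]'; python3 to.py 668 191 236 -21.8; python3 - <<'E'
from h import *
c=snap("scene"); cv2.imwrite("pics/s1.png",cv2.resize(c["frame"][100:330,260:500,::-1],None,fx=2.5,fy=2.5))
E
```

```text
time: 2.1
tcp_pos: [0.6677, 0.191, 0.3487]
eef_rot: [[-0.364, -0.003, 0.931], [-0.931, 0.001, -0.364], [0.0, -1.0, -0.003]]
ft_force: [0.2, -0.3, -0.4]
width: -0.003
t 2.1 tcp [667.7 191.  348.7] zyaw -21.4 down [-2.7e-03  9.0e-04 -1.0e+00] F [ 0.2 -0.3 -0.4] w -0.003211840945808355 q [14. 19. 93.  0. 68. 35.]
row [-1.000e-01  1.127e+02  6.000e-01] 0.4
```

View pics/s1.png

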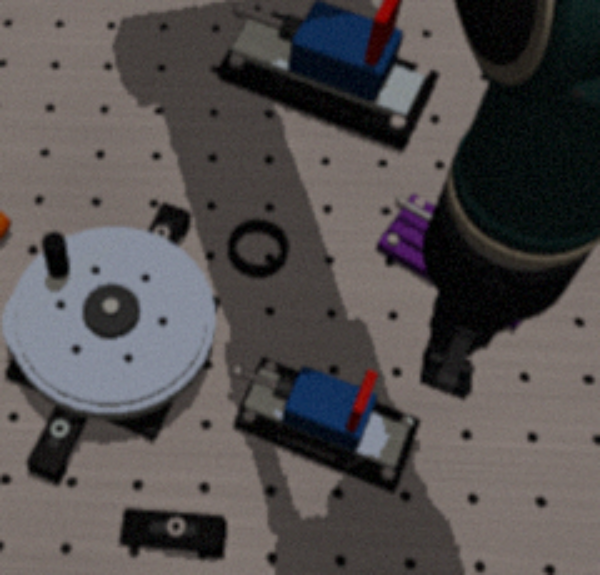

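```bash
python3 -m creep '[[0,40,1,0],[0,80,1,0],[0,105,1,0],[0,113,1,0],[0,113,1,0]]'; python3 to.py 656.6 161.4 236 -21.8; python3 - <<'E'
from h import *
c=snap("scene"); cv2.imwrite("pics/s2.png",cv2.resize(c["frame"][200:320,320:480,::-1],None,fx=4,fy=4))
E
```

```text
time: 2.78
tcp_pos: [0.6681, 0.1884, 0.2363]
eef_rot: [[-0.367, -0.003, 0.93], [-0.93, 0.001, -0.367], [0.0, -1.0, -0.003]]
ft_force: [-0.4, 0.5, -0.3]
width: 0.003
t 2.775 tcp [668.1 188.4 236.3] zyaw -21.5 down [-2.8e-03  6.0e-04 -1.0e+00] F [-0.4  0.5 -0.3] w 0.0025082880144612065 q [14. 25. 97.  0. 58. 35.]
row [29.3  0.3 -0.8] 0.3
```

View pics/s2.png

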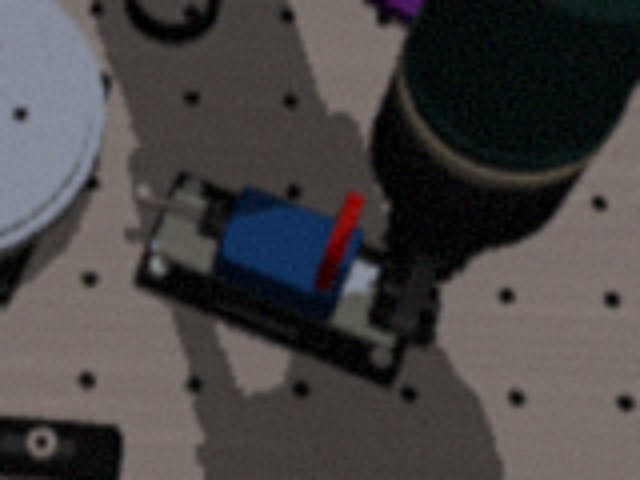

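```bash
python3 -m creep '[[4,0,-0.5,0],[8,0,-0.5,0],[11,0,-0.5,0],[13,0,-0.5,0]]'; python3 -m creep '[[1,0,0,0],[2,0,0,0],[3,0,0,0],[4,0,0,0]]'
```

```text
time: 3.32
tcp_pos: [0.6633, 0.1767, 0.2376]
eef_rot: [[-0.367, -0.001, 0.93], [-0.93, 0.001, -0.367], [-0.001, -1.0, -0.001]]
ft_force: [-0.4, -0.0, -0.1]
width: 0.001
time: 3.82
tcp_pos: [0.6618, 0.173, 0.2375]
eef_rot: [[-0.367, -0.001, 0.93], [-0.93, 0.001, -0.367], [-0.001, -1.0, -0.001]]
ft_force: [0.6, 0.3, 1.2]
width: 0.001
```

```bash
python3 -m creep '[[1,0,0,0],[2,0,0,0],[3,0,0,0]]';python3 -m creep '[[1,0,0,0],[2,0,0,0],[3,0,0,0]]'; python3 to.py 656.6 161.4 236 -21.8
```

```text
time: 4.2
tcp_pos: [0.6611, 0.1715, 0.2375]
eef_rot: [[-0.367, 0.001, 0.93], [-0.93, 0.004, -0.367], [-0.004, -1.0, -0.0]]
ft_force: [3.0, 7.2, -3.6]
width: -0.0
time: 4.58
tcp_pos: [0.6606, 0.1707, 0.2377]
eef_rot: [[-0.368, 0.004, 0.93], [-0.93, 0.009, -0.368], [-0.01, -1.0, 0.001]]
ft_force: [4.8, 12.0, -5.4]
width: 0.003
t 4.575 tcp [660.6 170.7 237.7] zyaw -21.6 down [ 0.0042  0.0086 -1.    ] F [ 4.8 12.  -5.4] w 0.002806126179861196 q [12. 24. 99.  1. 57. 34.]
row [10.1  1.6 -0.3] 0.2
```

```bash
python3 -m creep '[[2,0,0,0],[3,0,0,0],[4,0,0,0],[5,0,0,0],[6,0,0,0]]'; python3 to.py
```

```text
time: 5.2
tcp_pos: [0.6593, 0.1682, 0.2377]
eef_rot: [[-0.368, 0.009, 0.93], [-0.93, 0.015, -0.368], [-0.017, -1.0, 0.003]]
ft_force: [6.4, 14.2, -6.2]
width: 0.001
t 5.2 tcp [659.3 168.2 237.7] zyaw -21.6 down [ 0.0086  0.0149 -0.9999] F [ 6.4 14.2 -6.2] w 0.0012939155208213998 q [ 12.  23. 100.   1.  56.  33.]
```

```bash
python3 -m creep '[[2,0,0,0],[3,0,0,0],[4,0,0,0],[5,0,0,0],[6,0,0,0]]'; python3 to.py
```

```text
time: 5.82
tcp_pos: [0.658, 0.1657, 0.2378]
eef_rot: [[-0.369, 0.013, 0.93], [-0.929, 0.021, -0.369], [-0.024, -1.0, 0.004]]
ft_force: [5.1, 14.0, -6.9]
width: -0.0
t 5.825 tcp [658.  165.7 237.8] zyaw -21.6 down [ 0.013   0.021  -0.9997] F [ 5.1 14.  -6.9] w -0.00023205615505121123 q [ 12.  23. 100.   1.  56.  33.]
```

```bash
python3 -m creep '[[3,0,0,0],[5,0,0,0],[6.5,0,0,0],[8,0,0,0],[9.5,0,0,0],[11,0,0,0],[12,0,0,0],[13,0,0,0]]'; python3 to.py;  python3 - <<'E'
from h import *
import pickle
for n in("scene","top"):
    c=snap(n); pickle.dump(c,open(n+"1.pkl","wb"))
c=pickle.load(open("scene1.pkl","rb"));a=cv2.resize(c["frame"][200:320,300:440,::-1],None,fx=4,fy=4)
cv2.imwrite("pics/s3.png",a)
c=pickle.load(open("top1.pkl","rb"));a=cv2.resize(c["frame"][90:220,200:360,::-1],None,fx=4,fy=4)
cv2.imwrite("pics/t3.png",a)
E
```

```text
time: 6.82
tcp_pos: [0.6542, 0.1567, 0.2379]
eef_rot: [[-0.369, 0.017, 0.929], [-0.929, 0.027, -0.369], [-0.032, -0.999, 0.006]]
ft_force: [5.5, 14.4, -6.0]
width: 0.004
t 6.825 tcp [654.2 156.7 237.9] zyaw -21.7 down [ 0.0174  0.0272 -0.9995] F [ 5.5 14.4 -6. ] w 0.003987415828431024 q [ 11.  23. 101.   2.  55.  32.]
```

View pics/s3.png

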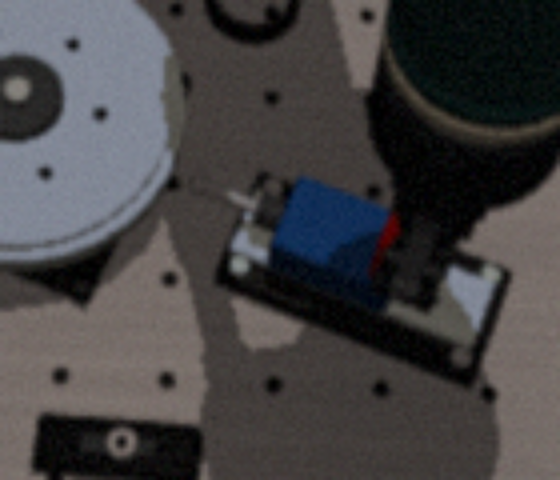

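View pics/t3.png

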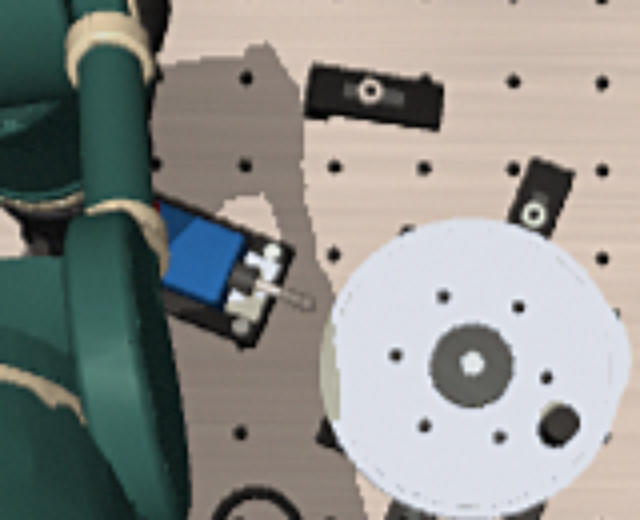

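```bash
python3 - <<'E'
from h import *
import pickle
c=pickle.load(open("top1.pkl","rb"))
w=np.array([582,-26]); n=np.array([np.cos(np.radians(68.2)),np.sin(np.radians(68.2))])
for u,v in [(312,304)]:
    p=ray_z(c,200+u/4,90+v/4,.038)[:2]*1000-w; print("tip",p, p@n)
# block front edge crop 
for u,v in [(247,238),(211,305)]:
    p=ray_z(c,200+u/4,90+v/4,.051)[:2]*1000-w; print(p@n)
c=pickle.load(open("top0.pkl","rb"))
for u,v in [(290,266)]:
    p=ray_z(c,195+u/3.6,90+v/3.6,.038)[:2]*1000-w; print("tip0",p, p@n)
for u,v in [(219,209),(192,265)]:
    p=ray_z(c,195+u/3.6,90+v/3.6,.051)[:2]*1000-w; print(p@n)
E
```

```text
tip [33.39937533 84.78810196] 91.12800468492264
134.56458894644453
138.17017749349725
tip0 [37.88939808 90.04480839] 97.67623213180806
147.2131668234901
148.86011517796484
```

```bash
python3 -m creep '[[3,0,0,0],[5,0,0,0],[6,0,0,0],[7,0,0,0],[8,0,0,0],[9,0,0,0],[10,0,0,0],[11,0,0,0]]'; python3 to.py
```

```text
time: 7.92
tcp_pos: [0.6511, 0.1494, 0.2379]
eef_rot: [[-0.369, 0.022, 0.929], [-0.928, 0.033, -0.37], [-0.039, -0.999, 0.008]]
ft_force: [5.6, 14.4, -4.7]
width: -0.002
t 7.925 tcp [651.1 149.4 237.9] zyaw -21.7 down [ 0.0216  0.0329 -0.9992] F [ 5.6 14.4 -4.7] w -0.0015536741606888844 q [ 10.  22. 102.   2.  55.  31.]
```

```bash
python3 -m creep '[[2,0,0,0],[4,0,0,0],[5,0,0,0],[6,0,0,0],[7,0,0,0],[8,0,0,0]]'; python3 to.py;  python3 - <<'E'
from h import *
import pickle
for n in("scene","top"):
    c=snap(n); pickle.dump(c,open(n+"2.pkl","wb"))
c=pickle.load(open("scene2.pkl","rb"));a=cv2.resize(c["frame"][200:320,300:440,::-1],None,fx=4,fy=4)
cv2.imwrite("pics/s4.png",a)
c=pickle.load(open("top2.pkl","rb"));a=cv2.resize(c["frame"][120:200,230:330,::-1],None,fx=7,fy=7)
cv2.imwrite("pics/t4.png",a)
E
```

```text
time: 8.68
tcp_pos: [0.6496, 0.1466, 0.238]
eef_rot: [[-0.37, 0.028, 0.928], [-0.928, 0.042, -0.371], [-0.05, -0.999, 0.01]]
ft_force: [9.0, 22.8, -9.3]
width: 0.002
t 8.675 tcp [649.6 146.6 238. ] zyaw -21.8 down [ 0.0281  0.0424 -0.9987] F [ 9.  22.8 -9.3] w 0.001523348191642839 q [ 10.  22. 102.   3.  54.  30.]
```

View pics/t4.png

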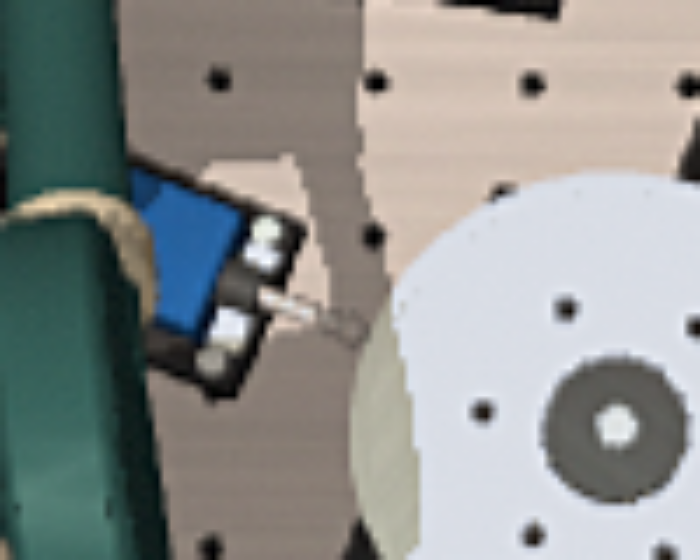

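```bash
python3 -m creep '[[-3,0,0,0],[-8,0,0,0],[-16,0,0,0],[-24,0,0,0],[-28,0,0,0],[-28,0,0,0]]'; python3 to.py 650 170 330 -68
```

```text
time: 9.52
tcp_pos: [0.6601, 0.1729, 0.2394]
eef_rot: [[-0.37, 0.028, 0.929], [-0.928, 0.042, -0.371], [-0.05, -0.999, 0.01]]
ft_force: [-0.0, 0.3, 0.2]
width: -0.0
t 9.525 tcp [660.1 172.9 239.4] zyaw -21.8 down [ 0.0281  0.0422 -0.9987] F [-0.   0.3  0.2] w -0.0003656743447438055 q [ 12.  23. 100.   2.  55.  32.]
row [  1.9 -90.9  -7.3] 46.2
```

```bash
python3 -m creep '[[-5,-40,0,0],[-5,-80,0,0],[-5,-100,0,0],[-5,-100,0,0]]' 45 20; python3 - <<'E'
from h import *
import pickle
c=snap("scene"); pickle.dump(c,open("scene3.pkl","wb"))
cv2.imwrite("pics/s5.png",cv2.resize(c["frame"][170:310,240:440,::-1],None,fx=4,fy=4))
E
# tip target on the tool axis
python3 - <<'E'
from h import *
R=manip.state()["eef_rot"]; g=np.array([549,-69,82]); print("TCP target", g-155*R[:,1])
E
python3 to.py 545 -76 330 -68
```

```text
time: 10.02
tcp_pos: [0.6597, 0.1732, 0.3416]
eef_rot: [[-0.37, 0.032, 0.929], [-0.928, 0.043, -0.371], [-0.052, -0.999, 0.014]]
ft_force: [-0.4, -1.0, -0.6]
width: 0.528
TCP target [544.57646204 -75.54474303 236.79857445]
t 10.075 tcp [659.  173.1 339.5] zyaw -21.8 down [ 0.0285  0.0422 -0.9987] F [-0.3 -0.9  0.3] w 0.5323856782243688 q [12. 18. 96.  2. 65. 33.]
row [273.8  -4.3 -13.6] 46.2
```

View pics/s5.png

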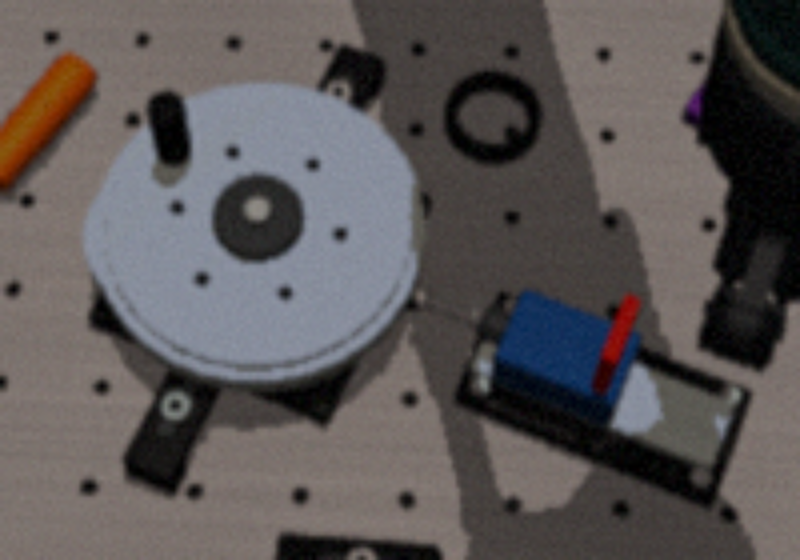

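```bash
python3 -m creep '[[273.8,-4,-13.6,46],[273.8,-4,-13.6,46],[273.8,-4,-13.6,46],[273.8,-4,-13.6,46],[273.8,-4,-13.6,46],[273.8,-4,-13.6,46],[273.8,-4,-13.6,46]]'; python3 to.py 544.6 -75.5 236.8 -68; python3 - <<'E'
from h import *
import pickle
for n in("scene","top"):
    c=snap(n); pickle.dump(c,open(n+"4.pkl","wb"))
    cr=c["frame"][170:310,200:400,::-1] if n=="scene" else c["frame"][110:250,230:430,::-1]
    cv2.imwrite(f"pics/{n}4.png",cv2.resize(cr,None,fx=4,fy=4))
E
```

```text
time: 10.95
tcp_pos: [0.5448, -0.0755, 0.3284]
eef_rot: [[-0.925, 0.027, 0.379], [-0.378, 0.043, -0.925], [-0.041, -0.999, -0.03]]
ft_force: [0.7, -0.3, 0.1]
width: 0.526
t 10.95 tcp [544.8 -75.5 328.4] zyaw -67.7 down [ 0.0265  0.0432 -0.9987] F [ 0.7 -0.3  0.1] w 0.5263884886802472 q [-11.   5. 112.   3.  62.  55.]
row [ 3.9 91.4  2.6] 0.3
```

View pics/scene4.png

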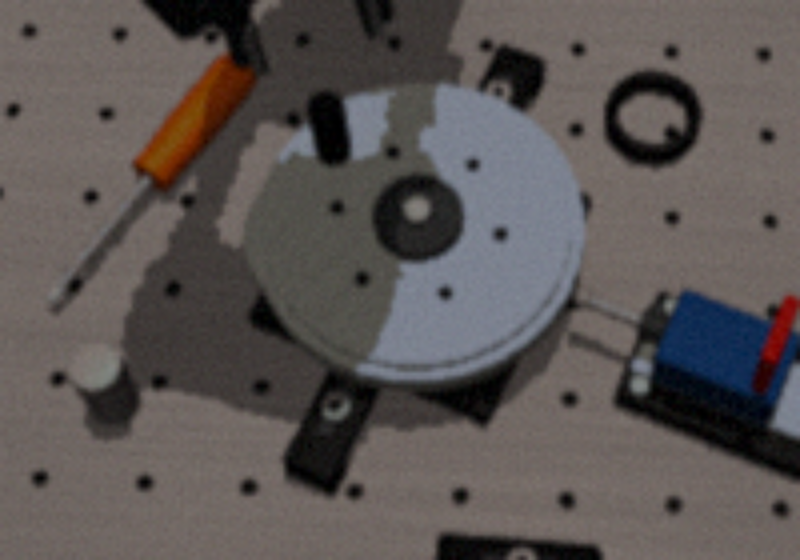

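```bash
python3 -m creep '[[4,25,2.5,0],[4,45,2.5,0],[4,55,2.5,0]]'; python3 - <<'E'
from h import *
import pickle
for n in("scene",):
    c=snap(n)
    cr=c["frame"][170:310,200:400,::-1]
    cv2.imwrite(f"pics/{n}5.png",cv2.resize(cr,None,fx=4,fy=4))
E
python3 to.py 544.6 -75.5 236.8 -68
```

```text
time: 11.42
tcp_pos: [0.5439, -0.0753, 0.2724]
eef_rot: [[-0.924, 0.025, 0.382], [-0.381, 0.043, -0.924], [-0.04, -0.999, -0.03]]
ft_force: [0.3, 0.2, 0.9]
width: 0.524
t 11.475 tcp [543.6 -75.4 271.5] zyaw -67.5 down [ 0.0243  0.0436 -0.9988] F [-0.5  0.8 -0.6] w 0.5262566646044122 q [-11.   8. 115.   3.  56.  54.]
row [ 0.5 34.7  1.6] 0.5
```

View pics/scene5.png

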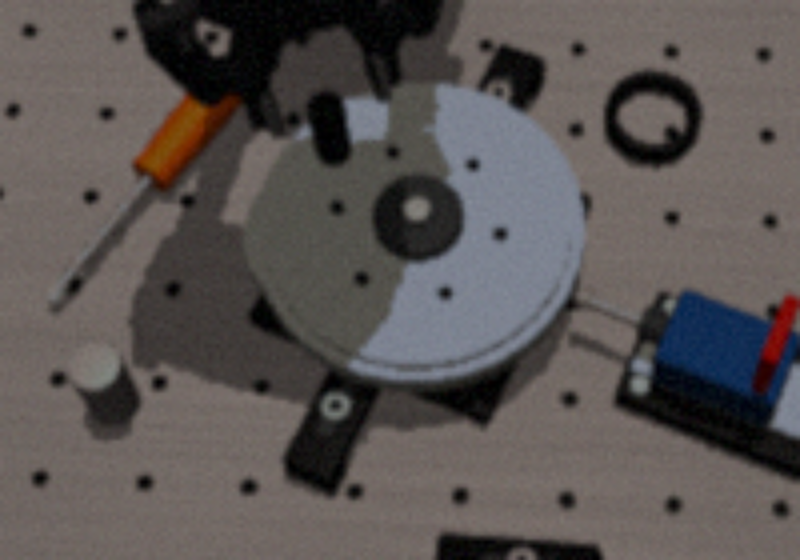

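```bash
python3 -m creep '[[0.5,20,1.5,0],[0.5,34,1.5,0],[0.5,34.5,1.5,0]]'; python3 -m creep '[[0,0,0,0],[0,0,0,0],[0,0,0,0]]' 24; python3 -m creep '[[0,0,0,0],[0,0,0,0],[0,0,0,0]]' 10 25; python3 - <<'E'
from h import *
import pickle
for n in("scene",):
    c=snap(n)
    cr=c["frame"][170:310,200:400,::-1]
    cv2.imwrite(f"pics/{n}6.png",cv2.resize(cr,None,fx=4,fy=4))
E
python3 to.py
```

```text
time: 11.85
tcp_pos: [0.5442, -0.0751, 0.236]
eef_rot: [[-0.924, 0.022, 0.382], [-0.381, 0.044, -0.923], [-0.037, -0.999, -0.032]]
ft_force: [-0.1, -0.6, 0.2]
width: 0.53
time: 12.22
tcp_pos: [0.5445, -0.0752, 0.2367]
eef_rot: [[-0.924, 0.023, 0.382], [-0.381, 0.044, -0.924], [-0.038, -0.999, -0.032]]
ft_force: [-0.5, -0.3, 0.8]
width: 0.279
time: 12.6
tcp_pos: [0.5445, -0.0754, 0.2369]
eef_rot: [[-0.924, 0.023, 0.382], [-0.381, 0.043, -0.923], [-0.038, -0.999, -0.031]]
ft_force: [-1.2, -2.8, 0.3]
width: 0.2
t 12.65 tcp [544.5 -75.4 236.9] zyaw -67.5 down [ 0.0234  0.0433 -0.9988] F [-1.3 -1.7  0.6] w 0.1999572400073513 q [-11.  11. 116.   3.  52.  54.]
```

View pics/scene6.png

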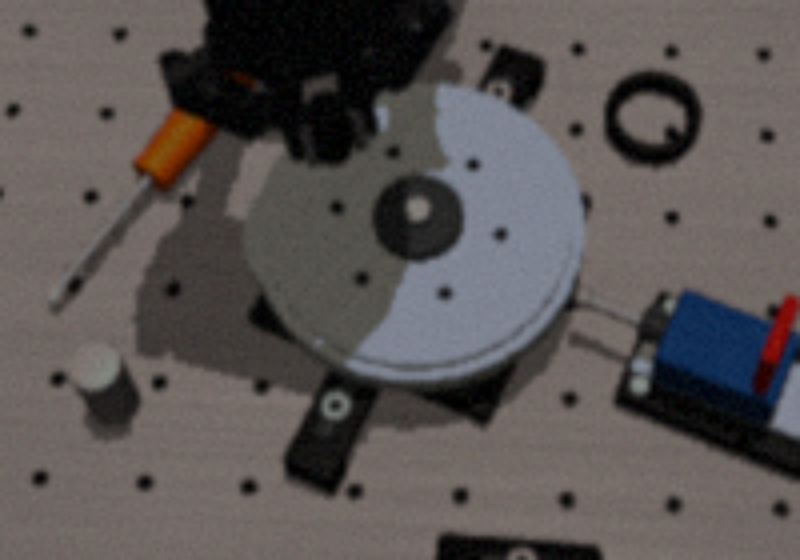

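```bash
cat > arc.py <<'E'
import sys
from h import *
s=manip.state(); R=s["eef_rot"]; p=s["tcp_pos"]*1000; F=s["ft_force"]
g=p+155*R[:,1]; cx,cy=582,-26.0
d=g[:2]-[cx,cy]; a=np.degrees(np.arctan2(d[1],d[0])); rr=np.hypot(*d)
t=np.array([-np.sin(np.radians(a)),np.cos(np.radians(a))]);n=np.array([np.cos(np.radians(a)),np.sin(np.radians(a))])
print("time %.2f knob ang %.2f r %.1f z %.1f Ftan %.1f Frad %.1f Fz %.1f w %.3f wheel %.1f"%(s["time"],a,rr,g[2],F[:2]@t,F[:2]@n,F[2],s["width"],a+111.8))
if len(sys.argv)>1:
    st=float(sys.argv[1]); n=int(sys.argv[2])
    print([[round(x,1) for x in R.T@(np.array([cx+54.7*np.cos(np.radians(a+st*k)),cy+54.7*np.sin(np.radians(a+st*k)),g[2]])-g)]+[0] for k in range(1,n+1)])
E
python3 arc.py 4 8
```

```text
time 12.65 knob ang -128.50 r 54.5 z 82.0 Ftan 0.0 Frad 2.2 Fz 0.6 w 0.200 wheel -16.7
[[np.float64(-1.8), np.float64(-0.0), np.float64(3.4), 0], [np.float64(-4.0), np.float64(-0.1), np.float64(6.5), 0], [np.float64(-6.4), np.float64(-0.1), np.float64(9.5), 0], [np.float64(-9.0), np.float64(-0.0), np.float64(12.3), 0], [np.float64(-11.8), np.float64(-0.0), np.float64(14.9), 0], [np.float64(-14.7), np.float64(0.0), np.float64(17.3), 0], [np.float64(-17.9), np.float64(0.1), np.float64(19.5), 0], [np.float64(-21.1), np.float64(0.1), np.float64(21.4), 0]]
```

```bash
sed -i 's/\[\[round(x,1)/[[round(float(x),1)/' arc.py; python3 -m creep '[[-1.8,0,3.4,0],[-4,0,6.5,0],[-6.4,0,9.5,0],[-9,0,12.3,0],[-11.8,0,14.9,0],[-14.7,0,17.3,0],[-17.9,0,19.5,0],[-21.1,0,21.4,0]]'; python3 arc.py 4 8
```

```text
time: 13.65
tcp_pos: [0.5723, -0.0869, 0.2369]
eef_rot: [[-0.924, 0.023, 0.382], [-0.381, 0.044, -0.923], [-0.038, -0.999, -0.032]]
ft_force: [-2.2, 3.2, 1.3]
width: 0.207
time 13.65 knob ang -96.50 r 54.5 z 82.1 Ftan -2.5 Frad -2.9 Fz 1.3 w 0.207 wheel 15.3
[[-3.3, 0.1, 1.9, 0], [-6.8, 0.2, 3.4, 0], [-10.4, 0.2, 4.6, 0], [-14.1, 0.4, 5.6, 0], [-17.9, 0.5, 6.3, 0], [-21.7, 0.6, 6.8, 0], [-25.5, 0.7, 7.0, 0], [-29.3, 0.9, 6.9, 0]]
```

```bash
python3 -m creep '[[-3.3,0.1,1.9,0],[-6.8,0.2,3.4,0],[-10.4,0.2,4.6,0],[-14.1,0.4,5.6,0],[-17.9,0.5,6.3,0],[-21.7,0.6,6.8,0],[-25.5,0.7,7,0],[-29.3,0.9,6.9,0]]'; python3 arc.py 4 8
```

```text
time: 14.65
tcp_pos: [0.6019, -0.0821, 0.2368]
eef_rot: [[-0.924, 0.022, 0.383], [-0.381, 0.044, -0.923], [-0.037, -0.999, -0.032]]
ft_force: [-5.0, 3.4, 4.3]
width: 0.206
time 14.65 knob ang -64.76 r 54.6 z 82.0 Ftan -3.0 Frad -5.2 Fz 4.3 w 0.206 wheel 47.0
[[-3.8, 0.1, -0.2, 0], [-7.6, 0.3, -0.8, 0], [-11.3, 0.5, -1.6, 0], [-15.0, 0.6, -2.7, 0], [-18.5, 0.8, -4.1, 0], [-22.0, 1.0, -5.7, 0], [-25.3, 1.2, -7.5, 0], [-28.5, 1.4, -9.6, 0]]
```

```bash
python3 -m creep '[[-3.8,0.1,-0.2,0],[-7.6,0.3,-0.8,0],[-11.3,0.5,-1.6,0],[-15,0.6,-2.7,0],[-18.5,0.8,-4.1,0],[-22,1,-5.7,0],[-25.3,1.2,-7.5,0],[-28.5,1.4,-9.6,0]]'; python3 arc.py 4 8;  python3 - <<'E'
from h import *
import pickle
for n in("scene","top"):
    c=snap(n)
    cr=c["frame"][170:310,240:440,::-1] if n=="scene" else c["frame"][110:250,230:430,::-1]
    cv2.imwrite(f"pics/{n}7.png",cv2.resize(cr,None,fx=4,fy=4))
E
```

```text
time: 15.65
tcp_pos: [0.6246, -0.0624, 0.2368]
eef_rot: [[-0.924, 0.021, 0.383], [-0.382, 0.043, -0.923], [-0.036, -0.999, -0.032]]
ft_force: [-4.6, 0.7, 4.4]
width: 0.204
time 15.65 knob ang -32.90 r 54.7 z 82.0 Ftan -1.9 Frad -4.2 Fz 4.4 w 0.204 wheel 78.9
[[-3.0, 0.2, -2.3, 0], [-5.9, 0.4, -4.8, 0], [-8.6, 0.5, -7.5, 0], [-11.2, 0.7, -10.3, 0], [-13.5, 0.9, -13.4, 0], [-15.6, 1.1, -16.6, 0], [-17.4, 1.3, -19.9, 0], [-19.1, 1.4, -23.3, 0]]
```

View pics/scene7.png

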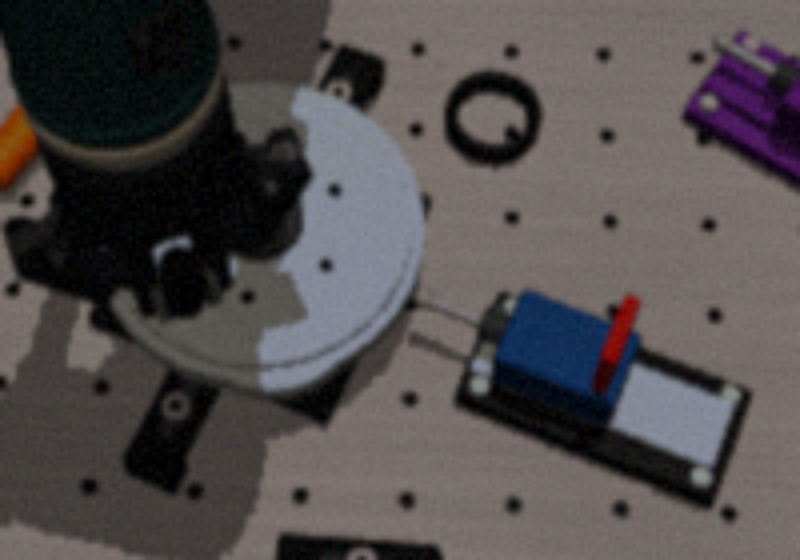

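View pics/top7.png

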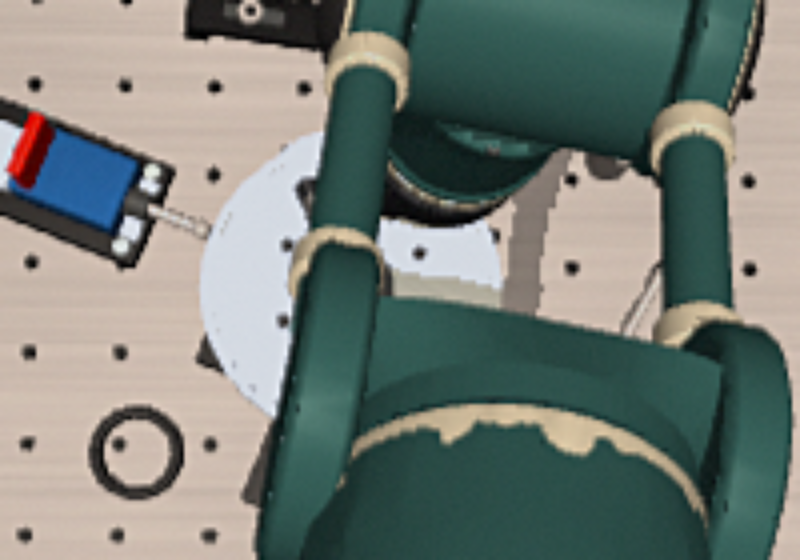

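```bash
python3 -m creep '[[-3,0.2,-2.3,0],[-5.9,0.4,-4.8,0],[-8.6,0.5,-7.5,0],[-11.2,0.7,-10.3,0],[-13.5,0.9,-13.4,0],[-15.6,1.1,-16.6,0]]'; python3 arc.py 2 4
```

```text
time: 16.5
tcp_pos: [0.633, -0.0406, 0.2368]
eef_rot: [[-0.924, 0.022, 0.383], [-0.382, 0.043, -0.923], [-0.037, -0.999, -0.032]]
ft_force: [-5.5, -1.2, 3.6]
width: 0.203
time 16.50 knob ang -8.21 r 55.0 z 82.0 Ftan -2.0 Frad -5.3 Fz 3.6 w 0.203 wheel 103.6
[[-0.7, 0.1, -1.8, 0], [-1.5, 0.2, -3.5, 0], [-2.4, 0.3, -5.2, 0], [-3.1, 0.3, -7.0, 0]]
```

```bash
python3 -m creep '[[-0.7,0.1,-1.8,0],[-1.5,0.2,-3.5,0],[-2.4,0.3,-5.2,0],[-3.1,0.3,-7,0]]' >/dev/null; python3 arc.py 2 3
```

```text
time 17.00 knob ang -0.29 r 55.0 z 82.1 Ftan -2.1 Frad -2.0 Fz 0.6 w 0.203 wheel 111.5
[[-0.4, 0.1, -1.9, 0], [-1.0, 0.2, -3.7, 0], [-1.6, 0.2, -5.5, 0]]
```

```bash
python3 -m creep '[[-0.4,0.1,-1.9,0],[-1,0.2,-3.7,0]]' >/dev/null; python3 arc.py 2 3
```

```text
time 17.25 knob ang 3.71 r 55.1 z 82.0 Ftan -2.8 Frad -1.9 Fz 0.8 w 0.203 wheel 115.5
[[-0.2, 0.1, -1.9, 0], [-0.8, 0.1, -3.8, 0], [-1.2, 0.2, -5.6, 0]]
```

```bash
python3 -m creep '[[-0.3,0.1,-1.9,0],[-0.8,0.1,-3.8,0]]' >/dev/null; python3 arc.py 2 3
```

```text
time 17.50 knob ang 7.56 r 55.1 z 82.1 Ftan -4.3 Frad -0.1 Fz -0.2 w 0.206 wheel 119.4
[[-0.1, 0.1, -1.9, 0], [-0.5, 0.1, -3.8, 0], [-0.8, 0.2, -5.7, 0]]
```

```bash
python3 -m creep '[[-0.1,0.1,-1.9,0],[-0.5,0.1,-3.8,0]]' >/dev/null; python3 arc.py 2 3
```

```text
time 17.75 knob ang 10.12 r 55.1 z 82.1 Ftan -9.0 Frad -1.3 Fz -2.0 w 0.201 wheel 121.9
[[-0.0, 0.1, -1.9, 0], [-0.3, 0.1, -3.8, 0], [-0.6, 0.2, -5.7, 0]]
```

```bash
python3 -m creep '[[-0.1,0.1,-1.9,0],[-0.3,0.1,-3.8,0]]' >/dev/null; python3 arc.py 2 3
```

```text
time 18.00 knob ang 11.80 r 55.1 z 82.1 Ftan -11.5 Frad -0.6 Fz -2.7 w 0.204 wheel 123.6
[[0.1, 0.0, -2.0, 0], [-0.2, 0.1, -3.8, 0], [-0.4, 0.1, -5.7, 0]]
```

```bash
python3 -m creep '[[-0.1,0.1,-1.9,0],[-0.2,0.1,-3.8,0]]' >/dev/null; python3 arc.py 2 3
```

```text
time 18.25 knob ang 13.08 r 55.1 z 82.1 Ftan -12.0 Frad 0.1 Fz -3.9 w 0.201 wheel 124.9
[[0.1, 0.0, -2.0, 0], [-0.1, 0.1, -3.9, 0], [-0.2, 0.1, -5.8, 0]]
```

```bash
python3 to.py; python3 - <<'E'
from h import *
import pickle
for n in("scene","top"):
    c=snap(n); pickle.dump(c,open(n+"8.pkl","wb"))
    cr=c["frame"][170:310,240:440,::-1] if n=="scene" else c["frame"][110:250,200:400,::-1]
    cv2.imwrite(f"pics/{n}8.png",cv2.resize(cr,None,fx=4,fy=4))
E
```

```text
t 18.25 tcp [630.9 -18.6 237. ] zyaw -67.4 down [ 0.031   0.0329 -0.999 ] F [  2.8 -11.7  -3.9] w 0.20109459366948187 q [ -5.  19. 107.   3.  53.  61.]
```

View pics/scene8.png

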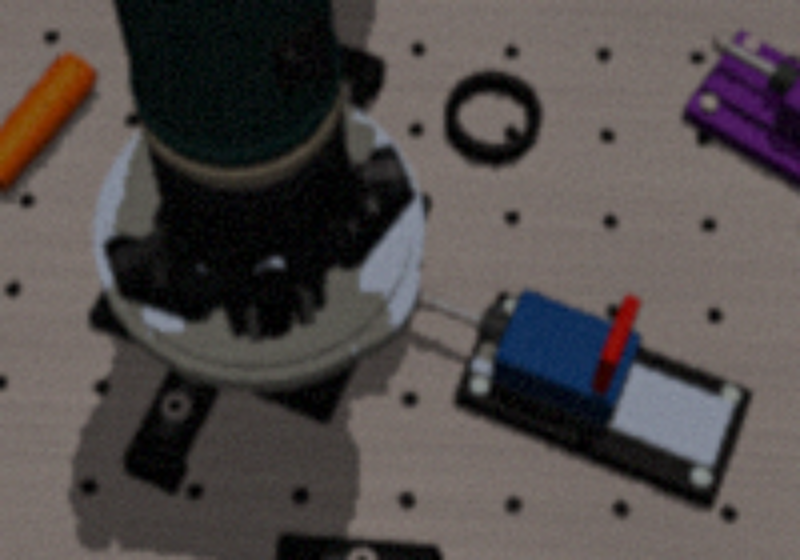

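View pics/top8.png

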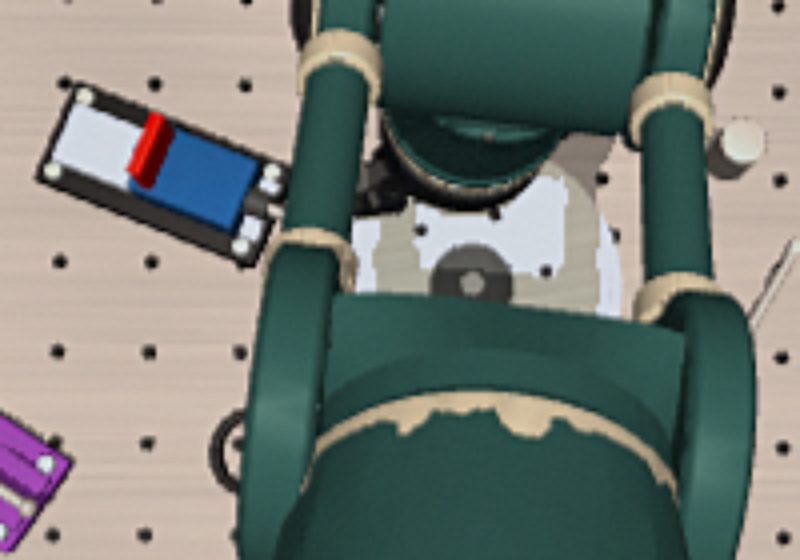

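```bash
python3 -m creep '[[0,0,-2,0],[-0.1,0.1,-3.9,0],[-0.2,0.1,-4.8,0]]' >/dev/null; python3 arc.py 2 3
```

```text
time 18.73 knob ang 15.06 r 55.1 z 82.1 Ftan -14.5 Frad -0.6 Fz -3.6 w 0.198 wheel 126.9
[[0.2, 0.0, -1.9, 0], [0.0, 0.1, -3.9, 0], [-0.1, 0.1, -5.8, 0]]
```

```bash
python3 -m creep '[[0,0,-2,0],[-0.1,0.1,-3.5,0]]' >/dev/null; python3 arc.py 2 3
```

```text
time 18.98 knob ang 15.63 r 55.1 z 82.1 Ftan -13.6 Frad -1.7 Fz -3.2 w 0.200 wheel 127.4
[[0.2, 0.0, -1.9, 0], [0.1, 0.0, -3.9, 0], [0.0, 0.1, -5.8, 0]]
```

```bash
python3 - <<'E'
from h import *
for i in range(2):
    s=manip.state(); F=s["ft_force"];T=s["ft_torque"];R=s["eef_rot"]
    print(F.round(2),T.round(3),"tool",(R.T@F).round(2),(R.T@T).round(3), s["tau"].round(1), s["q"].round(2), s["dq"].round(2))
    # line of action: closest point r = FxT/|F|^2
    print(np.cross(F,T)/(F@F)*1000, R.T@np.cross(F,T)/(F@F)*1000)
    snap("scene")
E
```

```text
[  2.04 -13.59  -3.16] [-2.2   -0.443 -0.101] tool [ 3.48  2.89 13.36] [ 2.204  0.01  -0.437] [  9.1 -50.3 -30.2   3.9   1.2  -0. ] [ -4.06  18.28 106.84   1.95  52.92  62.15] [ 0.83 -0.34  0.49 -0.83 -0.48  1.03]
[  -0.16843302   35.95876839 -154.86441652] [ -7.00377435 155.59742515 -31.8816143 ]
[  2.25 -12.76  -1.39] [-1.89  -0.346 -0.115] tool [ 2.89  1.15 12.66] [ 1.881  0.038 -0.407] [  7.4 -50.2 -30.5   3.2   1.    0. ] [ -4.06  18.28 106.84   1.97  52.92  62.16] [-0.11  0.03 -0.08  0.51  0.12 -0.25]
[   5.81180566   16.96594613 -146.61676293] [ -5.56446399 147.10755633 -12.10368519]
```

```bash
python3 -m creep '[[0.2,0,-2,0],[0.1,0,-4,0],[0,0.1,-5,0],[0,0.1,-5,0]]' >/dev/null; python3 arc.py 2 3;  python3 - <<'E'
from h import *
import pickle
for n in("scene","top"):
    c=snap(n); pickle.dump(c,open(n+"9.pkl","wb"))
    cr=c["frame"][210:280,300:400,::-1] if n=="scene" else c["frame"][110:210,230:360,::-1]
    cv2.imwrite(f"pics/{n}9.png",cv2.resize(cr,None,fx=6,fy=6))
E
python3 arc.py 2 3
```

```text
time 19.57 knob ang 17.68 r 55.1 z 82.1 Ftan -13.7 Frad 0.3 Fz -3.6 w 0.204 wheel 129.5
[[0.3, -0.0, -1.9, 0], [0.2, 0.0, -3.8, 0], [0.2, 0.0, -5.8, 0]]
time 19.68 knob ang 17.71 r 55.1 z 82.1 Ftan -13.2 Frad -0.9 Fz -3.2 w 0.204 wheel 129.5
[[0.2, -0.0, -1.9, 0], [0.2, 0.0, -3.8, 0], [0.2, 0.0, -5.8, 0]]
```

View pics/scene9.png

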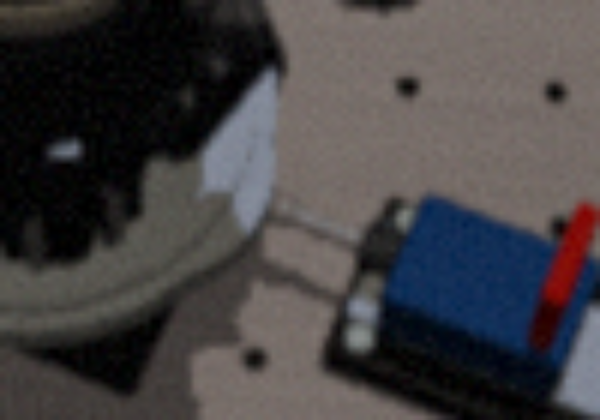

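View pics/top9.png

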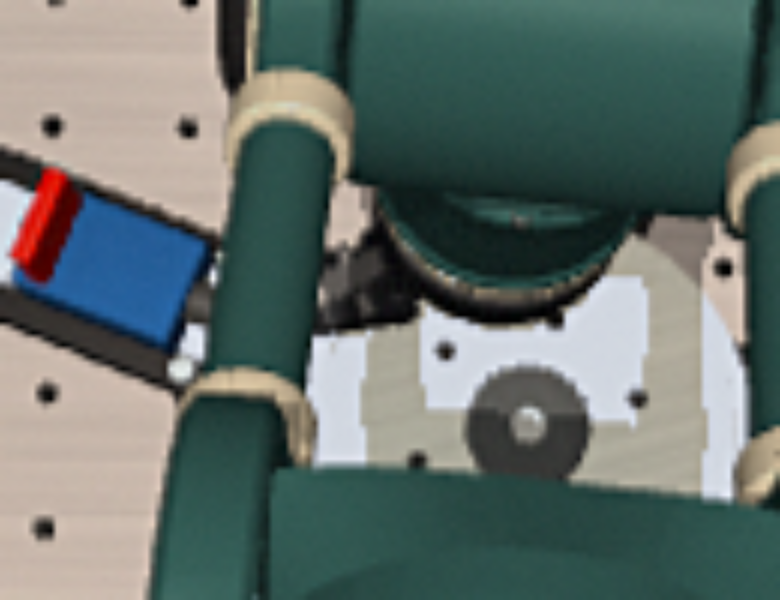

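```bash
python3 -m creep '[[0.2,0,-2,0],[0.2,0,-3.5,0],[0.2,0,-4,0]]' >/dev/null; python3 arc.py 2 3
```

```text
time 20.05 knob ang 18.52 r 55.1 z 82.1 Ftan -14.0 Frad 0.3 Fz -4.3 w 0.205 wheel 130.3
[[0.3, -0.0, -1.9, 0], [0.3, -0.0, -3.8, 0], [0.3, -0.0, -5.8, 0]]
```

```bash
python3 -m creep '[[0.2,0,-2,0],[0.2,0,-3.5,0],[0.2,0,-4,0]]' >/dev/null; python3 arc.py 2 3
```

```text
time 20.43 knob ang 19.25 r 55.1 z 82.0 Ftan -14.5 Frad 0.2 Fz -3.7 w 0.201 wheel 131.1
[[0.3, -0.0, -1.9, 0], [0.3, -0.0, -3.8, 0], [0.4, -0.1, -5.7, 0]]
```

```bash
python3 -m creep '[[0.2,0,-2,0],[0.3,0,-3.5,0],[0.3,0,-4.5,0],[0.3,0,-4.5,0]]' >/dev/null; python3 arc.py 2 3
```

```text
time 20.93 knob ang 20.68 r 55.1 z 82.0 Ftan -12.9 Frad 0.6 Fz -4.2 w 0.203 wheel 132.5
[[0.4, -0.0, -1.9, 0], [0.4, -0.1, -3.8, 0], [0.5, -0.1, -5.7, 0]]
```

```bash
python3 -m creep '[[0.2,0,-2,0],[0.3,0,-3.5,0],[0.3,0,-4.5,0],[0.3,0,-4.5,0]]' >/dev/null; python3 arc.py 2 3
```

```text
time 21.43 knob ang 22.32 r 55.1 z 82.0 Ftan -12.4 Frad -0.7 Fz -3.3 w 0.199 wheel 134.1
[[0.4, -0.0, -1.9, 0], [0.5, -0.1, -3.8, 0], [0.7, -0.1, -5.7, 0]]
```

```bash
python3 -m creep '[[0.3,0,-2,0],[0.4,0,-3.2,0],[0.4,0,-3.2,0]]' >/dev/null; python3 arc.py 2 3
```

```text
time 21.80 knob ang 22.89 r 55.1 z 82.0 Ftan -12.7 Frad -0.7 Fz -3.4 w 0.199 wheel 134.7
[[0.5, -0.1, -1.9, 0], [0.6, -0.1, -3.8, 0], [0.8, -0.1, -5.7, 0]]
```

```bash
python3 -m creep '[[0.3,0,-2,0],[0.4,0,-3.2,0],[0.4,0,-3.2,0]]' >/dev/null; python3 arc.py 2 3; python3 to.py
```

```text
time 22.18 knob ang 23.41 r 55.1 z 81.9 Ftan -13.0 Frad -0.2 Fz -3.3 w 0.201 wheel 135.2
[[0.5, -0.1, -1.9, 0], [0.6, -0.1, -3.8, 0], [0.8, -0.2, -5.7, 0]]
t 22.175 tcp [623.6  -4.1 236.7] zyaw -67.4 down [ 0.0578  0.     -0.9983] F [  5.  -12.   -3.3] w 0.20106689399132627 q [ -3.  17. 108.   0.  51.  65.]
```

```bash
python3 -m creep '[[0.3,0,-2,0],[0.4,0,-3.5,0],[0.5,0,-4.5,0],[0.5,0,-4.5,0]]' >/dev/null; python3 arc.py 2 3
```

```text
time 22.68 knob ang 25.52 r 55.2 z 81.9 Ftan -12.0 Frad -0.1 Fz -3.3 w 0.199 wheel 137.3
[[0.6, -0.1, -1.9, 0], [0.8, -0.1, -3.8, 0], [1.1, -0.2, -5.7, 0]]
```

```bash
python3 -m creep '[[0.3,0,-2,0],[0.5,0,-3.5,0],[0.6,0,-4.5,0],[0.6,0,-4.5,0]]' >/dev/null; python3 arc.py 2 3
```

```text
time 23.18 knob ang 28.05 r 55.2 z 81.9 Ftan -9.7 Frad -0.6 Fz -1.2 w 0.204 wheel 139.8
[[0.8, -0.1, -1.8, 0], [1.0, -0.2, -3.7, 0], [1.4, -0.2, -5.6, 0]]
```

```bash
python3 -m creep '[[0.3,0,-2,0],[0.5,0,-3.5,0],[0.6,0,-4.5,0],[0.6,0,-4.5,0]]' >/dev/null; python3 arc.py 2 3
```

```text
time 23.68 knob ang 31.38 r 55.3 z 81.9 Ftan -7.2 Frad -2.2 Fz -1.0 w 0.206 wheel 143.2
[[1.0, -0.1, -1.8, 0], [1.4, -0.2, -3.6, 0], [1.8, -0.3, -5.5, 0]]
```

```bash
python3 -m creep '[[0.6,0,-2,0],[1.1,-0.1,-3.5,0],[1.4,-0.1,-4.5,0]]' >/dev/null; python3 arc.py 2 3
```

```text
time 24.05 knob ang 35.26 r 55.4 z 81.9 Ftan -6.2 Frad 0.1 Fz -2.1 w 0.205 wheel 147.1
[[1.1, -0.1, -1.7, 0], [1.6, -0.2, -3.5, 0], [2.2, -0.3, -5.4, 0]]
```

```bash
python3 -m creep '[[0.8,0,-2,0],[1.3,-0.1,-3.5,0]]' >/dev/null; python3 arc.py 2 3
```

```text
time 24.30 knob ang 38.83 r 55.5 z 81.8 Ftan -4.5 Frad 1.0 Fz -1.6 w 0.201 wheel 150.6
[[1.3, -0.1, -1.6, 0], [2.0, -0.2, -3.4, 0], [2.7, -0.3, -5.2, 0]]
```

```bash
python3 -m creep '[[1.3,-0.1,-1.6,0],[2,-0.2,-3.4,0]]' >/dev/null; python3 arc.py 2 3
```

```text
time 24.55 knob ang 43.28 r 55.5 z 81.8 Ftan -2.3 Frad 3.0 Fz -1.6 w 0.204 wheel 155.1
[[1.4, -0.1, -1.5, 0], [2.2, -0.2, -3.2, 0], [3.0, -0.3, -5.0, 0]]
```

```bash
python3 -m creep '[[1.3,-0.1,-1.6,0],[2.2,-0.2,-3.4,0]]' >/dev/null; python3 arc.py -2 3
```

```text
time 24.80 knob ang 47.81 r 55.5 z 81.9 Ftan -1.7 Frad 5.0 Fz -3.3 w 0.202 wheel 159.6
[[-0.1, 0.1, 2.1, 0], [-0.8, 0.2, 3.8, 0], [-1.5, 0.3, 5.6, 0]]
```

```bash
python3 -m creep '[[-0.4,0.1,1.9,0],[-1.1,0.2,3.6,0],[-1.8,0.3,5.4,0]]' >/dev/null; python3 arc.py -2 3
```

```text
time 25.18 knob ang 42.93 r 55.4 z 81.8 Ftan 1.4 Frad 4.2 Fz -0.6 w 0.202 wheel 154.7
[[0.0, 0.1, 2.1, 0], [-0.5, 0.1, 3.9, 0], [-1.1, 0.2, 5.7, 0]]
```

```bash
python3 -m creep '[[-0.6,0.1,1.8,0],[-1.3,0.2,3.6,0]]' >/dev/null; python3 arc.py -2 3
```

```text
time 25.43 knob ang 39.81 r 55.4 z 81.8 Ftan 5.7 Frad 3.9 Fz 3.4 w 0.205 wheel 151.6
[[0.1, 0.0, 2.0, 0], [-0.3, 0.1, 3.9, 0], [-0.8, 0.2, 5.8, 0]]
```

```bash
python3 -m creep '[[-0.1,0,2,0],[-0.5,0.1,3.9,0]]' >/dev/null; python3 arc.py -2 3
```

```text
time 25.68 knob ang 37.51 r 55.2 z 81.8 Ftan 9.3 Frad 6.2 Fz 2.5 w 0.201 wheel 149.3
[[0.1, 0.0, 2.0, 0], [-0.4, 0.1, 3.9, 0], [-0.7, 0.2, 5.7, 0]]
```

```bash
python3 -m creep '[[0,0,2,0],[-0.3,0.1,3.9,0]]' >/dev/null; python3 arc.py -2 3
```

```text
time 25.93 knob ang 35.86 r 55.2 z 81.8 Ftan 10.4 Frad 5.9 Fz 2.5 w 0.201 wheel 147.7
[[0.0, 0.0, 2.0, 0], [-0.3, 0.1, 3.9, 0], [-0.6, 0.1, 5.7, 0]]
```

```bash
python3 -m creep '[[0,0,2,0],[-0.2,0.1,3.9,0]]' >/dev/null; python3 arc.py -2 3
```

```text
time 26.18 knob ang 34.63 r 55.1 z 81.7 Ftan 11.6 Frad 6.8 Fz 2.6 w 0.200 wheel 146.4
[[0.0, 0.0, 2.0, 0], [-0.3, 0.1, 3.8, 0], [-0.5, 0.1, 5.7, 0]]
```

```bash
python3 -m creep '[[0,0,2,0],[-0.2,0.1,3.9,0],[-0.2,0.1,4.8,0]]' >/dev/null; python3 arc.py -2 3
```

```text
time 26.55 knob ang 32.74 r 55.1 z 81.8 Ftan 14.5 Frad 6.8 Fz 4.5 w 0.201 wheel 144.5
[[0.1, 0.0, 2.0, 0], [-0.2, 0.0, 3.8, 0], [-0.4, 0.1, 5.7, 0]]
```

```bash
python3 -m creep '[[0,0,2,0],[-0.2,0,3.9,0],[-0.3,0.1,4.5,0],[-0.3,0.1,4.5,0]]' >/dev/null; python3 arc.py -2 3
```

```text
time 27.05 knob ang 31.10 r 55.1 z 81.8 Ftan 13.0 Frad 5.0 Fz 4.3 w 0.198 wheel 142.9
[[0.1, -0.0, 1.9, 0], [-0.1, 0.0, 3.8, 0], [-0.2, 0.0, 5.8, 0]]
```

```bash
python3 -m creep '[[0,0,2,0],[-0.1,0,3.9,0],[-0.2,0.1,4.5,0],[-0.2,0.1,4.5,0]]' >/dev/null; python3 arc.py -2 3
```

```text
time 27.55 knob ang 29.68 r 55.1 z 81.8 Ftan 13.3 Frad 4.7 Fz 3.7 w 0.199 wheel 141.5
[[0.1, -0.0, 1.9, 0], [-0.0, -0.0, 3.8, 0], [-0.1, -0.0, 5.8, 0]]
```

```bash
python3 -m creep '[[0,0,2,0],[0,0,3.9,0],[-0.1,0,4.5,0],[-0.1,0,4.5,0]]' >/dev/null; python3 arc.py -2 3
```

```text
time 28.05 knob ang 28.18 r 55.0 z 81.8 Ftan 13.4 Frad 5.3 Fz 2.5 w 0.206 wheel 140.0
[[0.2, -0.0, 1.9, 0], [0.1, -0.0, 3.8, 0], [0.0, -0.0, 5.8, 0]]
```

```bash
python3 -m creep '[[0,0,2,0],[0,0,3.9,0],[-0.1,0,4.5,0],[-0.1,0,4.5,0]]' >/dev/null; python3 arc.py -2 3; python3 to.py
```

```text
time 28.55 knob ang 26.59 r 55.0 z 81.8 Ftan 13.6 Frad 4.4 Fz 3.1 w 0.202 wheel 138.4
[[0.2, -0.0, 1.9, 0], [0.1, -0.1, 3.8, 0], [0.2, -0.1, 5.7, 0]]
t 28.55 tcp [623.8  -6.2 236.5] zyaw -67.9 down [ 0.0477  0.0311 -0.9984] F [-2.2 14.1  3.1] w 0.20240526078136908 q [ -3.  18. 108.   2.  52.  63.]
```

```bash
python3 -m creep '[[0,0,0,0],[0,0,0,0]]' >/dev/null; python3 arc.py -2 3;python3 -m creep '[[0,0,0,0],[0,0,0,0]]' >/dev/null; python3 arc.py -2 3
```

```text
time 28.80 knob ang 26.90 r 55.1 z 81.8 Ftan 4.8 Frad 3.6 Fz 0.1 w 0.203 wheel 138.7
[[0.3, -0.0, 1.9, 0], [0.2, -0.1, 3.8, 0], [0.2, -0.1, 5.8, 0]]
time 29.05 knob ang 26.91 r 55.1 z 81.9 Ftan 5.1 Frad 3.7 Fz -0.0 w 0.201 wheel 138.7
[[0.3, -0.0, 1.9, 0], [0.2, -0.1, 3.8, 0], [0.2, -0.1, 5.8, 0]]
```

```bash
python3 -m creep '[[0.2,0,2,0],[0.2,0,3.8,0],[0.2,-0.1,5,0],[0.2,-0.1,5.5,0],[0.2,-0.1,5.5,0]]' >/dev/null; python3 arc.py -1 3
```

```text
time 29.68 knob ang 24.34 r 55.0 z 81.8 Ftan 13.2 Frad 4.8 Fz 2.7 w 0.203 wheel 136.1
[[0.3, -0.0, 1.0, 0], [0.2, -0.0, 1.9, 0], [0.2, -0.1, 2.9, 0]]
```

```bash
python3 -m creep '[[0.2,0,2,0],[0.2,0,3.8,0],[0.2,-0.1,4.5,0],[0.2,-0.1,4.5,0]]' >/dev/null; python3 arc.py -1 3
```

```text
time 30.18 knob ang 22.25 r 55.0 z 81.8 Ftan 11.6 Frad 4.4 Fz 1.4 w 0.204 wheel 134.0
[[0.3, -0.0, 1.0, 0], [0.3, -0.1, 1.9, 0], [0.3, -0.1, 2.9, 0]]
```

```bash
python3 -m creep '[[0.2,0,2,0],[0.2,0,3.8,0],[0.3,-0.1,4.5,0],[0.3,-0.1,4.5,0]]' >/dev/null; python3 arc.py -1 3
```

```text
time 30.68 knob ang 19.70 r 55.0 z 81.8 Ftan 11.0 Frad 3.3 Fz 1.7 w 0.202 wheel 131.5
[[0.4, -0.0, 0.9, 0], [0.4, -0.1, 1.9, 0], [0.5, -0.1, 2.8, 0]]
```

```bash
python3 -m creep '[[0.2,0,2,0],[0.3,0,3.8,0],[0.4,-0.1,4.5,0],[0.4,-0.1,4.5,0]]' >/dev/null; python3 arc.py -1 3
```

```text
time 31.18 knob ang 16.29 r 55.0 z 81.8 Ftan 9.4 Frad 3.0 Fz 1.6 w 0.204 wheel 128.1
[[0.4, -0.0, 0.9, 0], [0.5, -0.1, 1.9, 0], [0.7, -0.1, 2.8, 0]]
```

```bash
python3 -m creep '[[0.2,0,2,0],[0.3,0,3.8,0],[0.5,-0.1,4.5,0],[0.5,-0.1,4.5,0]]' >/dev/null; python3 arc.py -1 3
```

```text
time 31.68 knob ang 11.48 r 55.0 z 81.8 Ftan 5.8 Frad 1.3 Fz 1.1 w 0.200 wheel 123.3
[[0.5, -0.1, 0.9, 0], [0.7, -0.1, 1.8, 0], [0.9, -0.1, 2.7, 0]]
```

```bash
python3 arc.py 2 6; python3 arc.py 13 1
```

```text
time 31.68 knob ang 11.48 r 55.0 z 81.8 Ftan 5.8 Frad 1.3 Fz 1.1 w 0.200 wheel 123.3
[[0.0, 0.0, -1.9, 0], [-0.2, 0.1, -3.8, 0], [-0.4, 0.2, -5.7, 0], [-0.5, 0.2, -7.6, 0], [-0.6, 0.3, -9.6, 0], [-0.6, 0.3, -11.5, 0]]
time 31.68 knob ang 11.48 r 55.0 z 81.8 Ftan 5.8 Frad 1.3 Fz 1.1 w 0.200 wheel 123.3
[[-0.5, 0.3, -12.4, 0]]
```

```bash
python3 -m creep '[[0,0,-1.9,0],[-0.2,0.1,-3.8,0],[-0.4,0.2,-5.7,0],[-0.5,0.2,-7.6,0],[-0.6,0.3,-9.6,0],[-0.6,0.3,-11.5,0],[-0.6,0.3,-11.5,0]]' >/dev/null; python3 arc.py 2 3
```

```text
time 32.55 knob ang 18.52 r 55.0 z 82.0 Ftan -12.0 Frad 2.6 Fz -5.9 w 0.201 wheel 130.3
[[0.2, 0.0, -1.9, 0], [0.2, 0.1, -3.8, 0], [0.3, 0.1, -5.7, 0]]
```

```bash
python3 -m creep '[[0.2,0,-1.9,0],[0.2,0.1,-3.8,0],[0.3,0.1,-5.7,0],[0.4,0.1,-7.2,0],[0.4,0.1,-7.2,0]]' >/dev/null; python3 arc.py 2 3
```

```text
time 33.17 knob ang 21.75 r 55.0 z 82.1 Ftan -11.8 Frad 2.8 Fz -6.4 w 0.202 wheel 133.5
[[0.4, -0.0, -1.9, 0], [0.4, 0.0, -3.8, 0], [0.6, 0.0, -5.7, 0]]
```

```bash
python3 -m creep '[[0.3,0,-1.9,0],[0.4,0,-3.6,0],[0.5,0,-4.8,0],[0.5,0,-4.8,0]]' >/dev/null; python3 arc.py 2 3; python3 -m creep '[[0,0,0,0],[0,0,0,0]]' >/dev/null; python3 arc.py;python3 -m creep '[[0,0,0.5,0],[0,0,0.5,0]]' >/dev/null; python3 arc.py
```

```text
time 33.67 knob ang 22.48 r 55.0 z 82.1 Ftan -13.4 Frad 3.9 Fz -6.9 w 0.201 wheel 134.3
[[0.4, -0.0, -1.9, 0], [0.5, -0.0, -3.8, 0], [0.6, -0.0, -5.7, 0]]
time 33.92 knob ang 22.07 r 55.0 z 82.0 Ftan -2.8 Frad 3.1 Fz -3.4 w 0.200 wheel 133.9
time 34.17 knob ang 22.02 r 55.0 z 82.0 Ftan 1.2 Frad 2.2 Fz -2.1 w 0.200 wheel 133.8
```

```bash
python3 -m creep '[[0.3,0,-1.9,0],[0.4,0,-3.6,0],[0.5,0,-4.8,0],[0.5,0,-5.6,0],[0.5,0,-5.6,0]]' >/dev/null; python3 arc.py 2 3
```

```text
time 34.80 knob ang 24.08 r 55.0 z 82.0 Ftan -12.2 Frad 3.6 Fz -6.1 w 0.200 wheel 135.9
[[0.4, -0.0, -1.9, 0], [0.5, -0.0, -3.8, 0], [0.8, -0.1, -5.7, 0]]
```

```bash
python3 -m creep '[[0,0,0,0],[0,0,0,0]]' >/dev/null; python3 arc.py;python3 -m creep '[[0,0,0.5,0],[0,0,0.5,0]]' >/dev/null; python3 arc.py
```

```text
time 35.05 knob ang 23.78 r 55.0 z 82.0 Ftan -2.5 Frad 2.6 Fz -3.0 w 0.199 wheel 135.6
time 35.30 knob ang 23.72 r 55.0 z 81.9 Ftan -0.5 Frad 3.3 Fz -2.3 w 0.202 wheel 135.5
```

```bash
python3 -m creep '[[0,0,0,0],[0,0,0,0],[0,0,0,0],[0,0,0,0]]' 45; python3 -m creep '[[0,-15,0,0],[0,-40,0,0],[0,-80,0,0],[0,-110,0,0],[0,-110,0,0]]'; python3 to.py 480 -300 350
```

```text
time: 35.8
tcp_pos: [0.623, -0.0072, 0.2367]
eef_rot: [[-0.924, 0.059, 0.378], [-0.377, 0.021, -0.926], [-0.063, -0.998, 0.003]]
ft_force: [0.4, -0.3, 0.7]
width: 0.527
time: 36.42
tcp_pos: [0.6178, -0.0096, 0.3515]
eef_rot: [[-0.923, 0.067, 0.378], [-0.377, 0.02, -0.926], [-0.07, -0.998, 0.007]]
ft_force: [-0.1, -0.0, 0.0]
width: 0.53
t 36.425 tcp [617.8  -9.6 351.5] zyaw -67.8 down [ 0.0674  0.0205 -0.9975] F [-0.1 -0.   0. ] w 0.5301026996457409 q [ -4.  10. 104.   2.  62.  63.]
row [236.9 -13.8 216.8] 0
```

```bash
python3 -m creep '[[237,-14,217,0],[237,-14,217,0],[237,-14,217,0],[237,-14,217,0],[237,-14,217,0],[237,-14,217,0],[237,-14,217,0]]'; cat > hole.py <<'E'
import sys
from an import *
tag=sys.argv[1]
for n in("scene","top"):
    c=snap(n); pickle.dump(c,open(n+tag+".pkl","wb"))
    cr=c["frame"][170:310,240:440,::-1] if n=="scene" else c["frame"][110:250,200:400,::-1]
    cv2.imwrite(f"pics/{n}{tag}.png",cv2.resize(cr,None,fx=4,fy=4))
E
python3 hole.py 20; python3 run.py 20
```

```text
time: 37.3
tcp_pos: [0.4795, -0.3005, 0.3494]
eef_rot: [[-0.924, 0.066, 0.376], [-0.375, 0.022, -0.927], [-0.07, -0.998, 0.005]]
ft_force: [0.1, 0.2, -0.9]
width: 0.531
top table z 0.0015513473903924213
wheel z 0.050379901875034716
wheel circ [ 0.58214413 -0.02455681  0.07887126]
-175 0.0; -165 -0.0; -155 -0.2; -145 0.4; -135 0.2; -125 0.3; -115 0.3; -105 0.2; -95 -0.4; -85 -0.4; -75 0.4; -65 0.3; -55 -0.1; -45 0.2; -35 0.2; -25 0.0; -15 0.4; -5 -0.5; 5 -0.6; 15 -0.8; 25 -0.2; 35 -0.4; 45 -0.3; 55 2.2; 65 4.2; 75 3.8; 85 0.4; 95 -0.3; 105 -0.9; 115 -0.1; 125 -0.3; 135 -0.1; 145 -0.2; 155 0.2; 165 -0.2; 175 -0.4; 
knob top 67 [ 0.63203625 -0.00410562  0.09853775] [ 0.63194128 -0.00413182  0.09636128]
red [232 138   9  16  58] [0.63149169 0.13264413 0.08825928] [0.66286195 0.14776512 0.09519705]
  top pts 58 [0.64720899 0.14008369 0.091532  ]
red [157 203  11  15  60] [0.50224757 0.2719368  0.08747198] [0.52990787 0.29164351 0.09497093]
  top pts 60 [0.51552228 0.28182034 0.09167675]
scene table z 0.00046199855028150605
wheel z 0.04960354489800989
wheel circ [ 0.58253739 -0.02652537  0.07913229]
-175 -0.4; -165 0.4; -155 -0.0; -145 0.2; -135 0.2; -125 0.2; -115 0.2; -105 0.4; -95 -0.1; -85 -0.5; -75 -0.1; -65 -0.2; -55 0.3; -45 0.3; -35 0.1; -25 0.1; -15 -0.2; -5 -0.4; 5 -0.3; 15 -0.5; 25 -0.5; 35 -0.3; 45 -0.1; 55 2.2; 65 4.7; 75 3.7; 85 0.5; 95 -0.9; 105 -0.6; 115 -0.5; 125 -0.6; 135 -0.1; 145 0.1; 155 0.0; 165 -0.1; 175 0.0; 
knob top 93 [ 0.63407276 -0.00521275  0.09771155] [ 0.63318253 -0.00559492  0.096332  ]
red [464 184   9  12  38] [0.50368387 0.27197844 0.08779652] [0.52844963 0.28926173 0.09317143]
  top pts 38 [0.51555366 0.2804772  0.09100367]
red [391 244   9  16  55] [0.63337218 0.13145633 0.08819768] [0.66194926 0.14635027 0.09321385]
  top pts 55 [0.64671157 0.13890613 0.09047045]
```

View pics/top20.png

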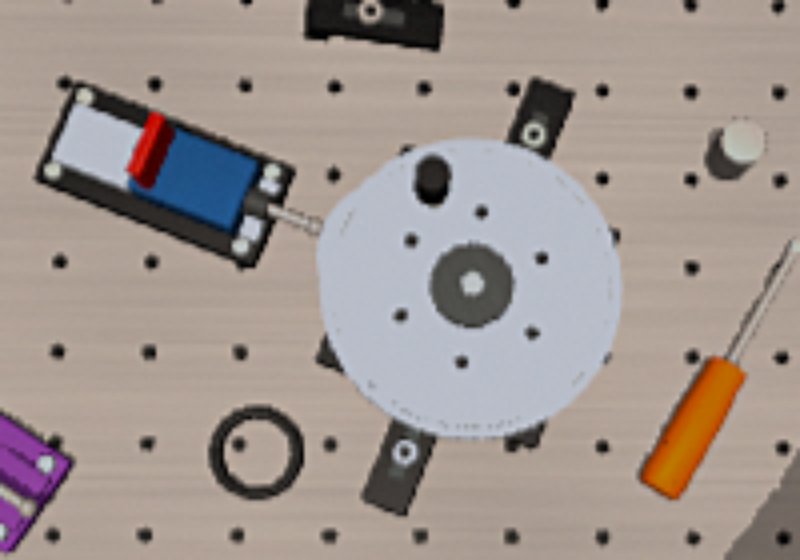

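View pics/scene20.png

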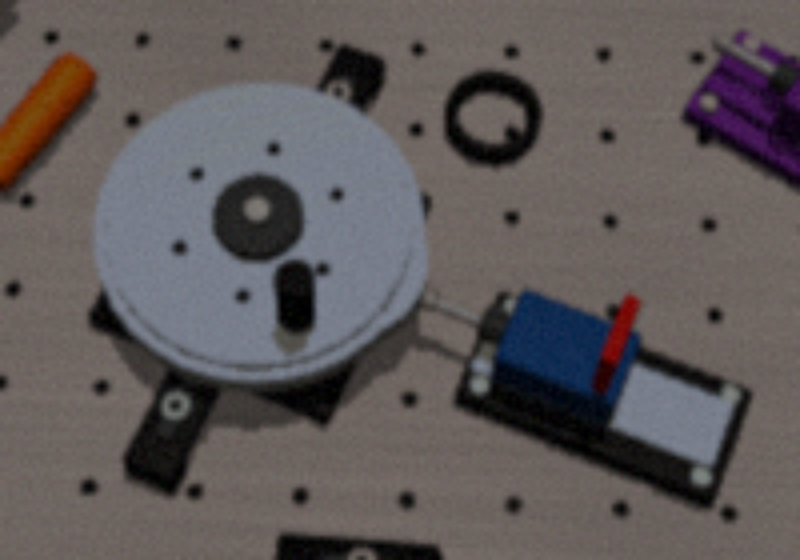

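```bash
python3 - <<'E'
from an import *
from scipy.optimize import least_squares
for tag in("0","20"):
  for n in("top","scene"):
    c=pickle.load(open(n+tag+".pkl","rb")); P=cloud(c); F=c["frame"].astype(int); ok=c["range_z"]>0
    R,G,B=F[...,0],F[...,1],F[...,2]
    w0=np.array([.582,-.0255]); near=np.hypot(P[...,0]-w0[0],P[...,1]-w0[1])<.1
    whl=near&ok&(P[...,2]>.04)&(P[...,2]<.056)&(abs(R-G)<25)&(B>R)&(G>70)&(B-R<60)
    num,lab,st,_=cv2.connectedComponentsWithStats(whl.astype(np.uint8)); k=1+np.argmax(st[1:,4]); whl=(lab==k).astype(np.uint8)
    ct=max(cv2.findContours(whl,cv2.RETR_EXTERNAL,cv2.CHAIN_APPROX_NONE)[0],key=len)[:,0].astype(float)
    Q=np.array([ray_z(c,u,v,.046) for u,v in ct])[:,:2]*1000
    ang=lambda a:np.degrees(np.arctan2(Q[:,1]-a[1],Q[:,0]-a[0]))
    def f(a):
        d=(ang(a)-a[3]+180)%360-180
        return np.hypot(Q[:,0]-a[0],Q[:,1]-a[1])-a[2]-np.where(abs(d)<a[5],a[4]*.5*(1+np.cos(np.pi*d/a[5])),0)
    r=least_squares(f,[582,-25.5,79,-81 if tag=="0" else 67,5,22],loss="soft_l1",f_scale=.7,x_scale=[1,1,1,1,1,5]).x
    dk=near&ok&(P[...,2]>.09)&(P[...,2]<.105); kn=np.median(P[dk],0)*1000
    red=ok&(R>110)&(G<60)&(B<60)&(P[...,2]>.083)&(P[...,0]>.6); pm=P[red].mean(0)*1000
    print(tag,n,r.round(2),"paddle ang",np.degrees(np.arctan2(pm[1]-r[1],pm[0]-r[0])).round(2),"knob",np.degrees(np.arctan2(kn[1]-r[1],kn[0]-r[0])).round(2))
E
```

```text
0 top [581.93 -24.9   78.73 -82.58   4.87  24.6 ] paddle ang 68.39 knob -128.02
0 scene [582.53 -26.08  78.4  -82.61   6.14  31.76] paddle ang 68.42 knob -126.03
20 top [582.01 -24.85  78.71  67.9    5.26  25.01] paddle ang 68.43 knob 22.52
20 scene [582.42 -26.86  78.96  67.72   5.59  24.21] paddle ang 68.8 knob 22.74
```

```bash
python3 -c "
from plant import manip
print(manip.finish_job())"
```

```text
the job is handed in; nothing more can be done
None
```

I pushed the slide home and left the wheel with its high spot at the pointer, then let go and handed the job in at about 37 s with the arm well clear.

- **Slide:** I pushed it home with shut fingers on the back of the red paddle. It slid at about 15 N and stopped when the force rose to about 24 N. The pictures show about 20 mm of travel, and it had not moved back by the last picture.
- **Wheel:** I turned it by the gripped knob at about 30°/s and slower. I felt the high spot rub, crossed it once in each direction, and compared the forces. They put the top at a knob angle of about 23.4°. I stopped there at 23.7°, with almost no load left on the tool before I let go.
- **Last check:** After release, a fit of the rim in both cameras put the top of the high spot at 67.7–67.9°, and the pointer at 68.4–68.8°. The pictures therefore say it stops about 0.7° short, while the force readings say about 0.3° past. I took that as within measuring error.
- **Did not match:** The rubbing force at the knob reached about 14 N, where the task said up to about 7 N. I did not find out why. The wheel still followed the tool throughout, and all forces stayed well under the limits.
- **Loose parts:** I touched none of them, and those in view in the last pictures looked unmoved. I did not measure this.

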